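# Pack the last ramekin in the insulated carrier, lid on, clamp snapped down

## Task

Get the blue insulated carrier ready for the catering van: set the loose ramekin upright in the empty bay beside the packed one (no dropping, it is ceramic), then lower the deep lid gently over them so it stands fully home on the base's ledge, and only then swing the steel clamp over the lid and press its red tab down until the crossbar snaps under the two sprung prongs and stays. Leave the packed ramekin in its bay and do not disturb the other things on the table.

Things in the scene. Friction and masses are not known exactly. Their poses are not given: they have to be found in the camera images.
- carrier: slate-blue base of the carrier, does not move: 110 (x) x 190 (y) mm, flat ledge round it 12 mm above the table; inside that an upstand 88 x 169 mm outside, top at 22 mm, round two square bays 76 x 76 mm side by side along y (centres y = +39.5 and -39.5 mm, floors at 8 mm, divider top at 21 mm). Origin: centre of underside, z up; -x = front (sprung prongs), +x = rear (clamp hinge)
- empty_bay (a point): centre of the floor of the empty bay (carrier frame 0, -39.5, 8 mm); axes as the carrier
- ramekin: the loose ramekin to be packed: off-white ribbed ceramic cup, 68 mm across the rim, 58 mm across the foot, 37 mm high, 0.12 kg, open side up. Origin: centre of the underside, z up. Standing in a bay it rises 23 mm above the upstand, so it can be held by its upper part
- packed_ramekin: an identical ramekin already standing in the other bay (carrier y about +39.5 mm); origin: centre of the underside
- lid: slate-blue deep lift-off lid (hollow cover), 0.4 kg, right way up: 107 (x) x 188 (y) x 52 mm, walls 6 mm, open below (inside 95 x 176 mm); goes over the upstand with 3.5 mm play each side and stands on the ledge. Fits either way round. Origin: centre of its lower edge. Home: origin 12 mm above the carrier's origin, axes parallel (or half a turn). 86 mm high over the handle
- lid_handle (a point): middle of the grip bar of the lid's black bridge handle, 78 mm above the lid's origin; the bar is 80 mm long along the lid's y, 14 mm wide along x, 16 mm high (70 to 86 mm above the origin; the lid's top face is at 52 mm)
- clamp (a joint): angle of the steel clamp bail, rad: 0 = flat on the seated lid, crossbar snapped under the prongs; 1.57 = straight up; starts leaning back at 1.70 to 1.88. Stiff hinge: stays where it is left. On the way down the crossbar meets the prongs at about 0.1 and must be pushed through with about 10 N at the tab
- clamp_hinge (a point): middle of the clamp's hinge line (along the carrier's y), at carrier frame (68, 0, 68.5) mm. Two 8 mm round arms at y = +62 and -62 mm run 139 mm to the 8 mm crossbar; at joint q the tab point is at hinge + 175 mm x (-cos q, 0, sin q) in the carrier frame
- clamp_tab (a point): middle of the grip area of the clamp's red tab: flat, 36 mm wide along the carrier's y, 10 mm thick, sticking straight out from the middle of the crossbar; this point is 175 mm from the hinge line, 36 mm outside the crossbar and 18 mm inside the tab's end
- strap (a joint): deflection of the sprung strap with two rolled prongs at the carrier's front, rad: 0 = at rest; grows to about 0.07 as the crossbar pushes the prongs outward, then springs back. Prongs at carrier x -83 to -71 mm, y = +47 and -47 mm, tops 80 mm above the table
- kitchen_timer: bystander: round wind-up timer with a red bar on top, 62 mm across, 44 mm high; it may stand where the ramekin could also be
- shaker_0: bystander: white shaker with a handle, 66 x 90 x 106 mm, in front of the garnish box
- mill_1: bystander: glass salt mill with grey top, 44 x 44 x 90 mm, behind the carrier
- spice_jar_2: bystander: spice jar with yellow cap, 45 x 44 x 100 mm, behind the carrier
Things that resemble listed ones, but are neither listed nor needed, are in the scene too. Leave any green look-alike of the lid alone.

How it is judged:
By the outcome, as a careful person would: the job done as asked, in the order asked, and still so for the second after the job is handed in, with the robot touching nothing.
It also fails if it takes over 72 s, if anything falls off the work surface, if the arm or the gripper's body presses on something with over 40 N, if the wrist force passes 120 N, or if a joint passes its speed limit or range.

## Robot

A 7-joint arm with a two-finger parallel gripper is mounted at the origin on a cart in front of the work surface, level with it; the furniture and walls round the work are solid. World frame = base frame: x ahead of the robot, y to its left, z up, the work surface at z = 0. Lengths are in m, angles in rad, forces in N, time in s.
With the tool pointing down it reaches from about 0.4 to 0.85 m from the base axis. Payload 4.5 kg.
Tool frame: the origin (TCP) lies between the finger pads; the fingertips stand r.tip_reach ahead of it and the grasp point (between the pads) lies 3 mm ahead of it (r.tip_reach is the distance from the TCP to the fingertips, in m); z points along the fingers, y is the line along which they close (so a half turn about z gives the same grasp; the last joint's range is limited). The gripper opens to 88 mm and grips with 3 to 60 N. Pads are 18 mm wide; open, the fingers measure 123 mm over their backs; the gripper's body (75 mm by 187 mm) begins 45 mm behind the grasp point.
Start: joints at [1.357, 0.689, -0.195, 1.565, 0.157, 0.902, -0.215], TCP at [0.153, -0.606, 0.261] pointing down, gripper open.
Joint ranges: [-3.01, 3.01], [-0.46, 2.08], [-1.47, 1.51], [0.13, 2.56], [-1, 4.14], [0.04, 2.09], [-2.66, 2.66]. Speed limits (rad/s): [2.57, 2.57, 3.14, 3.14, 3.14, 3.14, 3.14].

## Interface

Orientations are given as a unit quaternion [x, y, z, w].
In Python, from plant import r gives the robot as it stands.
- The arm moves only by the tool step_arm, never from a script. Its argument "motion" is a list of rows, each an object with "dp": the shift along the tool's x, y, z in mm, a list of three; "twist": the turn, a rotation vector about the tool's x, y, z in rad, a list of three; "hand": the opening, from -1 (shut) to 1 (fully open). In form: [{"dp": [dx, dy, dz], "twist": [rx, ry, rz], "hand": hand}, ...]. A call has 1 to 5 rows; each row is the pose to reach, as a shift and turn from the pose commanded when the call began, along the tool's axes at that moment; what a row does not reach only later rows make up. A row lasts 1/8 s, in which the tool goes at most 62.5 mm and 10.7 degrees, less where a joint would pass 70% of its speed; a pose out of reach is approached as far as the arm can. A call with a gripper value outside its range is refused whole. The fingers move at their own pace and stop on an object; "force" is the grip in N (left out, the last holds). Time passes only in rows, so rows that repeat a pose let the fingers close. It gives the time, the measured TCP pose, the force, the opening and the grip force at its end, in the units of the state.
- r.get_state(): the state, without advancing time (a new reading comes with each control period).
- r.snapshot(name): name is "side" or "top" or "wrist"; returns a dict with "pixels" (420x560x3 uint8, red, green, blue), "depth" (420x560 float32, m along the optical axis (not along the pixel's ray), 0 where there is no reading), "fx", "fy", "cx", "cy" (pixels), "xyz" and "orientation" of the camera in the world; the wrist camera has in their place "mount" (4x4, takes a point from camera to tool coordinates, whose origin is the TCP and whose axes are the flange's). Camera axes: x right, y down, z forward; pixel columns grow to the right and rows downward; lengths in m; the calibration is good to about 2 mm. A picture is of the moment at which its call begins: read the wrist's pose just before it.
- r.finish_job(): hands the job in; it is judged then, once.
Trained networks look in the newest picture that a camera, given by its name, has taken for a name from the list of things; names that differ only in an ending like _2 or _b are one class to them, and where a whole thing is asked for, a point or a joint stands for the part that bears it (a point fixed in the world has none). Each returns a list of dicts, best first, with "score" (0 to 1); they miss things now and then, are a little off and sometimes report something else, mostly with a low value. They report only what shows in the picture. A call takes as long as a camera call. They do not tell look-alikes from the thing itself.
- r.search_frame(camera, thing): "at" ([x, y, z] in m, in the coordinates of the camera as it stood for that picture, good to about 4 mm: the middle of the surface that is visible of it).
The state is a dict: "clock": time; "q": joint angles; "qd": joint speeds; "joint_torque": joint torques, N m; "tool_pos": TCP position; "eef_rot": TCP orientation; "contact_force": force on the tool from outside, world axes, zero at the start; "moment": the same for the moment, N m; "opening": opening from 0.0 (shut) to 1.0 (fully open); "finger_force": force on a finger pad.
Only numpy, scipy, OpenCV 4.12 (cv2) and the standard library are available. Lean on these libraries where they do the work, as an engineer would, in place of code of your own. Each camera call takes 0.05 s, during which the arm holds its last target. There are 200 camera calls.

## Working session

There is one attempt and no reset: what is moved stays moved. The work goes in short steps, Python scripts to look and compute and a tool call to move; the robot and the scene stay as the last step left them, time stands still between calls to the robot, and variables do not carry over. Pictures are saved under pics/ and viewed, at most 10 in all, crops included, and the job is handed in when it is done.

Besides the shell and the picture viewer there is one more tool, called after ">>>" as name(argument=value, ...), one argument or row to a line, values as JSON. step_arm: Moves the arm, as the interface text tells. Its arguments: {"type":"object","properties":{"motion":{"type":"array"},"force":{"type":"number"}},"required":["motion"]}

```bash
ls; mkdir -p pics
cat > h.py <<'E'
import numpy as np, cv2
from scipy.spatial.transform import Rotation as R
from plant import r
def cam(name):
    s=r.get_state(); d=r.snapshot(name)
    if name=="wrist":
        T=np.eye(4); T[:3,:3]=R.from_quat(s["eef_rot"]).as_matrix(); T[:3,3]=s["tool_pos"]; T=T@np.array(d["mount"])
    else:
        T=np.eye(4); o=np.array(d["orientation"]); T[:3,:3]=R.from_quat(o).as_matrix() if o.size==4 else o; T[:3,3]=d["xyz"]
    return d,T
def cloud(d,T):
    z=d["depth"]; v,u=np.indices(z.shape)
    P=np.stack([(u-d["cx"])/d["fx"]*z,(v-d["cy"])/d["fy"]*z,z],-1)@T[:3,:3].T+T[:3,3]
    P[z==0]=np.nan
    return P
def save(d,n): cv2.imwrite(f"pics/{n}.png",d["pixels"][:,:,::-1])
def find(name,T,things):
    for t in things:
        for o in r.search_frame(name,t)[:3]:
            print(name,t,round(o["score"],2),np.round(T[:3,:3]@np.array(o["at"])+T[:3,3],4))
E
python3 - <<'E'
from h import *
print(r.get_state(), r.tip_reach)
for n in("top","side"):
    d,T=cam(n); save(d,n+"0"); print(n,T.round(3).tolist())
    find(n,T,["carrier","ramekin","lid","lid_handle","clamp_tab","kitchen_timer","shaker_0","mill_1","spice_jar_2"])
    np.savez("/tmp/"+n,P=cloud(d,T),I=d["pixels"])
E
```

```text
pics
{'clock': 0.0, 'q': array([ 1.35679649,  0.68999089, -0.19446456,  1.56635481,  0.15731464,
        0.90251428, -0.215058  ]), 'qd': array([-7.72793873e-04, -5.40989528e-04,  8.28706579e-04, -1.02684679e-03,
        1.75810648e-03, -1.83804311e-03,  3.05677881e-05]), 'joint_torque': array([-2.25786248e-04, -5.27555716e+01, -1.26721669e+00, -1.53428990e+01,
       -5.27729967e-02,  6.48920875e-03,  1.72684108e-04]), 'tool_pos': array([ 0.15307075, -0.60534298,  0.25990158]), 'eef_rot': array([ 9.92327684e-01,  1.23632062e-01, -2.05220842e-04, -9.16055428e-04]), 'contact_force': array([ 0.02888249, -0.0375846 , -0.66517951]), 'moment': array([ 0.02750748, -0.03978079, -0.02852488]), 'finger_force': 0.0, 'opening': 0.9994360388323226} 0.022
top [[-0.338, -0.86, 0.382, -0.11], [-0.941, 0.307, -0.142, 0.113], [0.005, -0.407, -0.913, 1.847], [0.0, 0.0, 0.0, 1.0]]
top ramekin 0.49 [0.4852 0.4096 0.0069]
top lid 0.95 [ 0.4896 -0.4086  0.0543]
top lid 0.77 [ 0.404  -0.7191  0.0524]
top lid 0.75 [0.4866 0.4088 0.0056]
top lid_handle 0.68 [ 0.4902 -0.404   0.0595]
top lid_handle 0.57 [ 0.4
[... 307 characters left out ...]
46, 0.516], [-0.056, 0.415, -0.908, 1.482], [0.011, -0.909, -0.416, 0.831], [0.0, 0.0, 0.0, 1.0]]
side carrier 0.57 [0.606  0.0479 0.0193]
side ramekin 0.58 [0.4835 0.3921 0.027 ]
side lid 0.67 [ 0.4855 -0.3822  0.0576]
side lid 0.67 [0.6037 0.0469 0.018 ]
side lid 0.57 [ 0.4164 -0.6938  0.0454]
side lid_handle 0.92 [ 0.417  -0.6932  0.0494]
side lid_handle 0.73 [ 0.4796 -0.3798  0.056 ]
side lid_handle 0.53 [ 0.7346 -0.0153  0.0518]
side clamp_tab 0.52 [0.6525 0.0567 0.1736]
side kitchen_timer 0.62 [ 0.445  -0.1616  0.0292]
side shaker_0 0.87 [0.6593 0.4415 0.0726]
side mill_1 0.52 [ 0.7308 -0.013   0.052 ]
side mill_1 0.28 [0.657  0.44   0.0743]
side spice_jar_2 0.68 [0.7793 0.0721 0.0847]
```

View pics/top0.png

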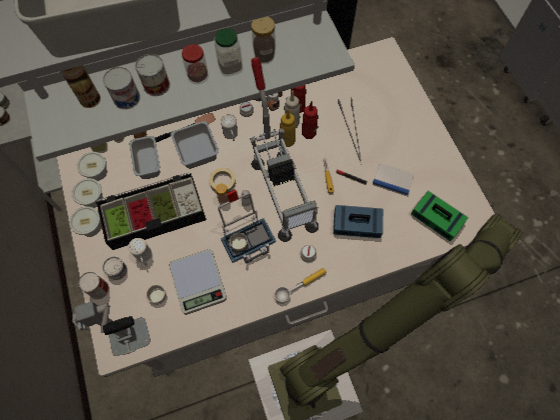

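View pics/side0.png

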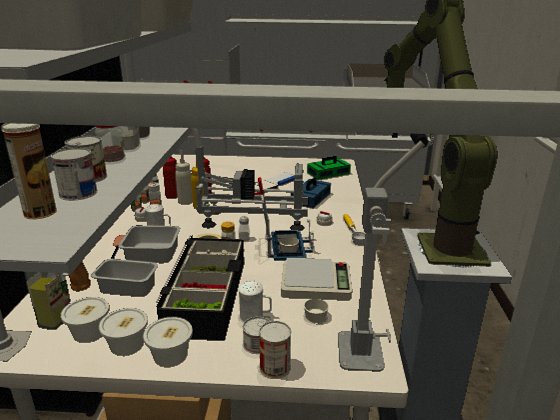

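Top view: carrier at (248,240) with the packed ramekin in its left bay. Loose ramekin is at (157,295), blue lid at (358,222), green look-alike at (440,215), timer at (308,253). A grey mandoline-like stand at (285,180) sits between carrier and lid. I'll get a coarse height map first.

Run:
```python
from h import *
for n in("top","side"):
    a=np.load(f"/tmp/{n}.npz"); P=a["P"].reshape(-1,3)
    ok=np.isfinite(P).all(1)
    P=P[ok]
    print(n,"max height cm, rows x .30...90, cols y .56..-.60 step .04")
    for x in np.arange(.30,.9,.04):
        print("%.2f"%x,*["%3d"%(100*m.max()) if len(m:=P[(abs(P[:,0]-x)<.02)&(abs(P[:,1]-y)<.02)&(P[:,2]<.7)&(P[:,2]>-.05),2]) else "  ." for y in np.arange(.56,-.62,-.04)])
```

```text
top max height cm, rows x .30...90, cols y .56..-.60 step .04
0.30   6   6  53  54  54   1   1   1   1   1   1   1   1   1   3   3   1   1   1   1   1   1   1   1   1   1   1   1   1   1
0.34  44  44  48   0   1   1   1   1   1   1   1   1   1   1   3   4   3   3   3   3   1   1   1   1   1   1   1   1   1   1
0.38  45  44  43   1   1   1   4   4   4   4   4   1   1   1   1   1   1   1   1   3   0   1   1   1   1   1   1   1   1   1
0.42   .   1   1   1   1   1   5   6   5   5   5   1   1   1   1   1   1   1   5   4   1   0   1   1   6   6   6   1   1   1
0.46   1   1   1   4   4   4   5   5   5   5   5   0   1   1   1   1   1   1   4   5   1   1   6   6   6   9   6   4   1   1
0.50   1   1   0   3   4   5   5   5   5   6   5   2   2   8   4   8   1   9   1   1   9   1   6   8   9   9   6   6   1   1
0.54  10   1   1   1   1   1   5   5   6   5   5   2   5   5   3   2   2  23  23  23  23   1   6   6   6   5   5   1   1   1
0.58  11   6   1   1   1   1   5   5   5   5   5   2   5   5   2   2   3  22  22  22  22   0   5   6   5   1   1   1   1   3
0.62   6   6   6  10  11   1   1   1  
[... 2324 characters left out ...]
  0   0   0  25   5   0  18  19  19  11   0   0   .   .   0   1   0   0   0
0.74   0  10   9   9   9  11  11   8   9   9   9   .   9   9   9   9   0  20  20  20  19   .   0   0   1   1   .   1   0   0
0.78   8  10   7   9   8   9   8   6   9   6  10   .  10  10   .   1   0  19  20  20  19   .   0   0   .   .   .   .   .   0
0.82   8  10   7   9   .   9   9   6   9   6  10   .   7  10   2   0   0  11  16  16  11   0   0   .   .   .   .   .   .   .
0.86   8  10  11  11  10  10  10  10  11  11   9   .   .   .   2   0   1  11  17  17  11   .   0   0   .   0   0   .   2   1
0.90   8  11  11  11  11  11  11  11  11  11  11   .   .   2   2   0   1  16  35  32  16   .   0   0   .   0   0   1   2   1
```

>>> step_arm(
  motion=[
    {"dp": [30,-30,-50],"twist": [0,0,0],"hand": 1},
    {"dp": [70,-75,-80],"twist": [0,0,0],"hand": 1},
    {"dp": [110,-115,-100],"twist": [0,0,0],"hand": 1},
    {"dp": [150,-160,-110],"twist": [0,0,0],"hand": 1},
    {"dp": [190,-205,-120],"twist": [0,0,0],"hand": 1},
  ],
)

```text
clock: 1.62
tool_pos: [0.2872, -0.3606, 0.3812]
eef_rot: [0.992, 0.124, 0.0, 0.001]
contact_force: [1.7, -0.4, 0.3]
opening: 1.0
finger_force: 0.0
```

>>> step_arm(
  motion=[
    {"dp": [40,-50,-10],"twist": [0,0,0],"hand": 1},
    {"dp": [80,-100,-20],"twist": [0,0,0],"hand": 1},
    {"dp": [120,-150,-30],"twist": [0,0,0],"hand": 1},
    {"dp": [160,-200,-40],"twist": [0,0,0],"hand": 1},
    {"dp": [200,-250,-40],"twist": [0,0,0],"hand": 1},
  ],
)

```text
clock: 2.25
tool_pos: [0.4154, -0.0789, 0.4212]
eef_rot: [0.992, 0.123, 0.001, 0.001]
contact_force: [1.4, -0.6, 0.0]
opening: 1.004
finger_force: 0.0
```

>>> step_arm(
  motion=[
    {"dp": [25,-30,0],"twist": [0,0,0],"hand": 1},
    {"dp": [46,-58,0],"twist": [0,0,0],"hand": 1},
    {"dp": [46,-58,0],"twist": [0,0,0],"hand": 1},
  ],
)

```text
clock: 2.62
tool_pos: [0.4455, -0.0103, 0.4203]
eef_rot: [0.992, 0.126, 0.0, -0.001]
contact_force: [0.0, 0.1, -0.3]
opening: 0.998
finger_force: 0.0
```

Run:
```python
from h import *
s=r.get_state();print(s["clock"],s["tool_pos"],s["eef_rot"],s["q"])
d,T=cam("wrist");save(d,"w1");print(T.round(3).tolist(),d["fx"])
find("wrist",T,["carrier","packed_ramekin","clamp","clamp_tab","kitchen_timer"])
np.savez("/tmp/w1",P=cloud(d,T),I=d["pixels"])
```

```text
2.625 [ 0.44545126 -0.0102867   0.42033473] [ 9.91973208e-01  1.26445789e-01  4.91919761e-04 -6.13081265e-04] [ 0.25474628  0.27716212 -0.44831071  1.81012861  0.13332635  1.08314347
 -1.55841295]
[[0.251, -0.919, -0.303, 0.524], [-0.968, -0.239, -0.078, 0.01], [-0.001, 0.313, -0.95, 0.544], [0.0, 0.0, 0.0, 1.0]] 321.42756260507025
wrist carrier 0.72 [0.583  0.0022 0.0116]
wrist packed_ramekin 0.57 [0.5714 0.0593 0.0115]
wrist packed_ramekin 0.43 [0.4809 0.4123 0.0076]
wrist clamp 0.78 [0.6459 0.002  0.0662]
wrist clamp_tab 0.66 [0.6486 0.0042 0.0717]
wrist clamp_tab 0.44 [0.5874 0.0022 0.013 ]
wrist kitchen_timer 0.89 [ 0.4474 -0.173   0.0353]
```

View pics/w1.png

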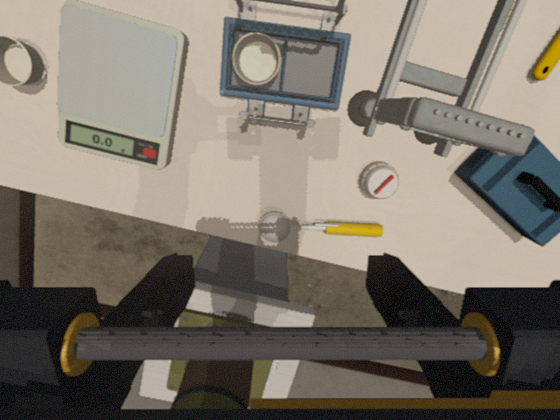

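The wrist view shows the carrier at (285,62), packed ramekin (258,60) and empty bay (310,68). The loose ramekin is at (18,62), timer (380,182), and blue lid (515,185). Next I'll fit the carrier and ramekin.

```bash
cat >> h.py <<'E'
def blue(I):
    hsv=cv2.cvtColor(I,cv2.COLOR_RGB2HSV); return (hsv[...,0]>95)&(hsv[...,0]<120)&(hsv[...,1]>70)
def rect(P,m,zl,zh,c,rad):
    k=m&(P[...,2]>zl)&(P[...,2]<zh)&(np.hypot(P[...,0]-c[0],P[...,1]-c[1])<rad)
    k=cv2.morphologyEx(k.astype(np.uint8),cv2.MORPH_OPEN,np.ones((2,2)))>0
    q=P[k][:,:2]; return len(q),np.median(P[k][:,2]),cv2.minAreaRect(q.astype(np.float32)),q.mean(0)
E
python3 - <<'E'
from h import *
a=np.load("/tmp/w1.npz");P,I=a["P"],a["I"]
m=blue(I)
print("carrier",rect(P,m,.005,.03,(.57,0.03),.14))
print("lid",rect(P,m,.03,.065,(.49,-.41),.15))
b=np.load("/tmp/top.npz")
print("lid top",rect(b["P"],blue(b["I"]),.03,.07,(.49,-.41),.15))
print("table z", np.nanmedian(P[150:200,230:330,2]), "top:",np.nanmedian(b["P"][230:250,330:380,2]))
k=(P[...,2]>.03)&(P[...,2]<.06)&(np.hypot(P[...,0]-.55,P[...,1]-.06)<.06)&(I.min(-1)>90)
q=P[k];print("packed rim",len(q),cv2.minEnclosingCircle(q[:,:2].astype(np.float32)),np.median(q[:,2]))
k=(P[...,2]>.015)&(P[...,2]<.06)&(np.hypot(P[...,0]-.485,P[...,1]-.41)<.06)
q=P[k];print("loose",len(q),cv2.minEnclosingCircle(q[:,:2].astype(np.float32)),q.min(0),q.max(0))
# clamp
k=(P[...,2]>.06)&(P[...,0]>.5)&(np.abs(P[...,1])<.12); q=P[k]
for z in(.06,.08,.1,.12,.16,.2):
    s=q[abs(q[:,2]-z)<.01]
    if len(s): print(z,len(s),s.min(0).round(3),s.max(0).round(3))
E
```

```text
carrier (4, np.float64(0.01223216437991037), ((0.5269637703895569, 0.006811852101236582), (0.0014916607178747654, 0.0015728287398815155), 14.63247299194336), array([0.52696511, 0.00681083]))
lid (4975, np.float64(nan), ((0.49684256315231323, -0.434399276971817), (0.24037274718284607, 0.10126933455467224), 70.64308166503906), array([nan, nan]))
lid top (1026, np.float64(nan), ((0.4952452480792999, -0.41063323616981506), (0.18419067561626434, 0.10344841331243515), 65.403076171875), array([nan, nan]))
table z -0.00012114956037190261 top: 0.003556732724645517
packed rim 399 ((0.5491231083869934, 0.055991142988204956), 0.05820899456739426) 0.04361248619415081
loose 673 ((0.480774462223053, 0.4064822793006897), 0.03403545171022415) [0.44740782 0.37358473 0.01500302] [0.51453824 0.43371858 0.03901889]
0.06 512 [ 0.504 -0.119  0.06 ] [0.688 0.098 0.07 ]
0.08 943 [ 0.5  -0.12  0.07] [0.685 0.096 0.09 ]
0.1 456 [ 0.533 -0.12   0.09 ] [ 0.677 -0.028  0.11 ]
0.12 173 [ 0.536 -0.12   0.11 ] [ 0.676 -0.117  0.13 ]
0.16 144 [ 0.536 -0.12   0.15 ] [ 0.563 -0.117  0.17 ]
0.2 175 [ 0.533 -0.12   0.19 ] [ 0.563 -0.117  0.21 ]
```

Run:
```python
from h import *
a=np.load("/tmp/w1.npz");P,I=a["P"],a["I"]
hsv=cv2.cvtColor(I,cv2.COLOR_RGB2HSV)
print(hsv[98,290],hsv[70,342],hsv[100,240],hsv[70,310])
m=(hsv[...,0]>95)&(hsv[...,0]<125)&(hsv[...,1]>60)
k=m&(abs(P[...,2]-.012)<.003)&(np.hypot(P[...,0]-.55,P[...,1]-.02)<.14)
kk=m&(abs(P[...,2]-.022)<.003)&(np.hypot(P[...,0]-.55,P[...,1]-.02)<.14)
for K in(k,kk):
    K=cv2.connectedComponentsWithStats(cv2.dilate(K.astype(np.uint8),np.ones((3,3))))[1:3] and K
    n,l,s,_=cv2.connectedComponentsWithStats(cv2.dilate(K.astype(np.uint8),np.ones((3,3))))
    b=1+s[1:,4].argmax(); K=K&(l==b)
    q=P[K][:,:2].astype(np.float32); R_=cv2.minAreaRect(q); print(len(q),R_)
# ramekin rim
k=(P[...,2]>.036)&(P[...,2]<.05)&(np.hypot(P[...,0]-.55,P[...,1]-.06)<.06)&(hsv[...,1]<90)&(I.max(-1)>80)
q=P[k][:,:2].astype(np.float32); n=np.median(q,0); q=q[np.hypot(*(q-n).T)<.045]; print("packed",len(q),cv2.minEnclosingCircle(q))
```

```text
[100  57 117] [100  59 122] [ 16  40 191] [ 13  17 134]
455 ((0.5798298716545105, 0.010289214551448822), (0.1063428595662117, 0.1663983315229416), 7.574851989746094)Traceback (most recent call last):
  File "<stdin>", line 11, in <module>
ValueError: attempt to get argmax of an empty sequence
```

Run:
```python
from h import *
a=np.load("/tmp/w1.npz");P,I=a["P"],a["I"]
hsv=cv2.cvtColor(I,cv2.COLOR_RGB2HSV)
m=(hsv[...,0]>85)&(hsv[...,0]<130)&(hsv[...,1]>40)
near=np.hypot(P[...,0]-.58,P[...,1]-.01)<.16
for lo,hi in((.006,.03),(.008,.016),(.017,.027)):
    K=m&near&(P[...,2]>lo)&(P[...,2]<hi)
    n,l,s,_=cv2.connectedComponentsWithStats(cv2.dilate(K.astype(np.uint8),np.ones((3,3))))
    K=K&(l==1+s[1:,4].argmax()); q=P[K][:,:2].astype(np.float32)
    print(lo,hi,len(q),cv2.minAreaRect(q))
q=P[near&(P[...,2]>.035)&(P[...,2]<.05)&(hsv[...,0]<40)]
q=q[(abs(q[:,1]-.05)<.06)&(abs(q[:,0]-.57)<.06)]
print(len(q),np.median(q,0),cv2.minEnclosingCircle(q[:,:2].astype(np.float32)))
big=cv2.resize(I[0:150,190:390],(800,600),interpolation=cv2.INTER_CUBIC); cv2.imwrite("pics/c1.png",big[:,:,::-1])
```

```text
0.006 0.03 2216 ((0.578228771686554, 0.019252970814704895), (0.10785304754972458, 0.18602721393108368), 7.493240833282471)
0.008 0.016 1940 ((0.578228771686554, 0.019252970814704895), (0.10785304754972458, 0.18602721393108368), 7.493240833282471)
0.017 0.027 71 ((0.6206197142601013, 0.014678817242383957), (0.005122456233948469, 0.06606384366750717), 6.884171485900879)
440 [0.58120296 0.06559752 0.04345042] ((0.5731865763664246, 0.05867278575897217), 0.03411697968840599)
```

View pics/c1.png

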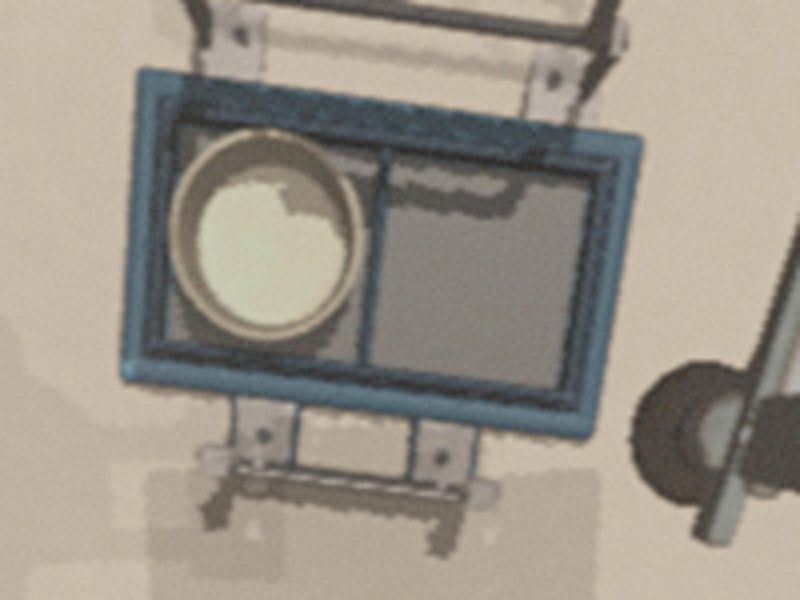

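Run:
```python
from h import *
c=np.array([.578,.0193]);ex=np.array([.9914,.1305]);ey=np.array([-.1305,.9914])
for n in("top","side","w1"):
    P=np.load(f"/tmp/{n}.npz")["P"].reshape(-1,3); P=P[np.isfinite(P).all(1)]
    q=P[(P[:,2]>.07)&(P[:,1]<-.07)&(P[:,1]>-.3)&(P[:,0]>.44)&(P[:,0]<.72)]
    for x in np.arange(.44,.70,.02):
        s=q[(abs(q[:,0]-x)<.01)]
        if len(s): i=s[:,1].argmax(); print(n,"x%.2f"%x,"ymax",s[i].round(3),"zmax",s[:,2].max().round(3),end=" | ")
    print()
    l=np.c_[(P[:,:2]-c)@np.c_[ex,ey],P[:,2]]
    t=l[(l[:,2]>.2)&(l[:,2]<.3)&(abs(l[:,1])<.03)&(l[:,0]>0)&(l[:,0]<.16)]
    if len(t): print("tab carrier",np.median(t,0),t.min(0),t.max(0))
    b=l[(l[:,2]>.12)&(l[:,2]<.22)&(abs(l[:,1])<.07)&(l[:,0]>.04)&(l[:,0]<.14)]
    if len(b)>5: print("q",np.median(np.arctan2(b[:,2]-.0685,-(b[:,0]-.068))))
```

```text
top x0.50 ymax [ 0.509 -0.119  0.084] zmax 0.086 | top x0.52 ymax [ 0.519 -0.119  0.091] zmax 0.207 | top x0.54 ymax [ 0.548 -0.109  0.07 ] zmax 0.233 | top x0.56 ymax [ 0.551 -0.11   0.073] zmax 0.237 | top x0.58 ymax [ 0.588 -0.119  0.111] zmax 0.118 | top x0.60 ymax [ 0.599 -0.119  0.106] zmax 0.123 | top x0.62 ymax [ 0.611 -0.119  0.108] zmax 0.116 | top x0.64 ymax [ 0.633 -0.119  0.11 ] zmax 0.123 | top x0.66 ymax [ 0.665 -0.118  0.118] zmax 0.118 | top x0.68 ymax [ 0.69  -0.118  0.113] zmax 0.124 | 
tab carrier [ 0.08928144 -0.00054314  0.23684649] [ 0.08231475 -0.02833294  0.20215227] [0.1062417  0.0299408  0.26885706]
q 1.6985832239062417
side x0.52 ymax [ 0.524 -0.112  0.084] zmax 0.085 | side x0.54 ymax [ 0.544 -0.109  0.138] zmax 0.227 | side x0.56 ymax [ 0.557 -0.109  0.216] zmax 0.232 | side x0.58 ymax [ 0.58  -0.111  0.078] zmax 0.114 | side x0.60 ymax [ 0.599 -0.111  0.074] zmax 0.115 | side x0.62 ymax [ 0.614 -0.112  0.113] zmax 0.117 | side x0.64 ymax [ 0.647 -0.106  0.086] zmax 0.114 | side x0.66 ymax [ 0.651 -0.11   0.072] zmax 0.115 | side x0.68 ymax [ 0.678 -0.112  0.07 ] zmax 0.114 | 
tab carrier [0.09271789 0.01537365 0.23906484] [ 0.08523544 -0.01676849  0.20880089] [0.10184612 0.0270785  0.2629441 ]
q 1.7122174920577258
w1 x0.48 ymax [ 0.477 -0.07   0.485] zmax 0.485 | w1 x0.50 ymax [ 0.496 -0.07   0.469] zmax 0.475 | w1 x0.52 ymax [ 0.518 -0.118  0.071] zmax 0.084 | w1 x0.54 ymax [ 0.55  -0.116  0.085] zmax 0.224 | w1 x0.56 ymax [ 0.551 -0.116  0.086] zmax 0.229 | w1 x0.58 ymax [ 0.583 -0.116  0.106] zmax 0.113 | w1 x0.60 ymax [ 0.596 -0.117  0.106] zmax 0.113 | w1 x0.62 ymax [ 0.614 -0.117  0.106] zmax 0.113 | w1 x0.64 ymax [ 0.638 -0.116  0.106] zmax 0.113 | w1 x0.66 ymax [ 0.665 -0.116  0.108] zmax 0.113 | w1 x0.68 ymax [ 0.675 -0.117  0.107] zmax 0.112 |
```

Run:
```python
from h import *
s=r.get_state(); M=R.from_quat(s["eef_rot"]).as_matrix(); p=s["tool_pos"]
for n in("side","top"):
    d,T=cam(n); P=cloud(d,T).reshape(-1,3); P=P[np.isfinite(P).all(1)]
    t=(P-p)@M; t=t[(np.hypot(t[:,0],t[:,1])<.16)&(t[:,2]<.03)&(t[:,2]>-.35)]
    for z in np.arange(-.34,.03,.02):
        q=t[abs(t[:,2]-z)<.01]
        if len(q)>3: print(n,"z%.2f"%z,len(q),"x",q[:,0].min().round(3),q[:,0].max().round(3),"y",q[:,1].min().round(3),q[:,1].max().round(3))
```

```text
side z-0.34 443 x -0.153 0.037 y -0.053 0.041
side z-0.32 419 x -0.119 0.044 y -0.055 0.041
side z-0.30 306 x -0.085 0.045 y -0.054 0.039
side z-0.28 211 x -0.05 0.042 y -0.053 0.041
side z-0.26 180 x -0.03 0.039 y -0.047 0.034
side z-0.24 166 x -0.033 0.037 y -0.042 0.003
side z-0.22 164 x -0.034 0.037 y -0.042 -0.0
side z-0.20 166 x -0.03 0.037 y -0.044 0.012
side z-0.18 169 x -0.033 0.039 y -0.042 0.004
side z-0.16 143 x -0.035 0.039 y -0.044 0.01
side z-0.14 54 x -0.033 0.038 y -0.037 0.007
side z0.00 42 x -0.01 0.013 y -0.066 -0.049
side z0.02 20 x -0.011 0.01 y -0.062 -0.052
top z-0.34 412 x -0.091 0.035 y -0.045 0.042
top z-0.32 84 x -0.076 0.041 y -0.045 0.032
top z-0.30 57 x -0.071 0.034 y -0.044 -0.041
top z-0.28 21 x -0.046 0.022 y -0.044 -0.041
top z-0.22 30 x -0.021 0.03 y -0.039 -0.03
top z-0.20 37 x -0.035 0.015 y -0.035 -0.014
top z-0.18 59 x -0.037 0.021 y -0.037 -0.008
top z-0.16 33 x -0.039 0.005 y -0.037 -0.004
top z-0.14 126 x -0.039 0.034 y -0.04 0.003
top z-0.12 39 x -0.036 0.035 y -0.04 0.002
top z-0.10 35 x -0.024 0.027 y -0.092 -0.002
top z-0.08 362 x -0.037 0.034 y -0.093 0.016
top z-0.06 132 x -0.037 0.031 y -0.086 0.018
top z-0.04 5 x -0.035 -0.033 y -0.084 -0.053
```

Run:
```python
from h import *
for n in("top","side"):
    P=np.load(f"/tmp/{n}.npz")["P"].reshape(-1,3); P=P[np.isfinite(P).all(1)]
    for lo,hi in((.07,.2),(.2,.35),(.35,.45),(.45,.6)):
        q=P[(P[:,2]>lo)&(P[:,2]<hi)&(P[:,1]>.3)&(P[:,1]<.62)&(P[:,0]>.2)&(P[:,0]<.62)]
        if len(q): print(n,lo,len(q),q.min(0).round(3),q.max(0).round(3),"ymin@",q[q[:,1].argmin()].round(3),np.percentile(q,[5,50,95],axis=0).round(3).tolist())
    q=P[(P[:,1]>.3)&(P[:,1]<.38)&(P[:,0]>.4)&(P[:,0]<.46)&(P[:,2]>.01)]
    print("scale edge",q[:,1].max() if len(q) else 0, q[q[:,1].argmax()] if len(q) else 0)
```

```text
top 0.07 484 [0.34  0.417 0.07 ] [0.617 0.62  0.166] ymin@ [0.612 0.417 0.072] [[0.349, 0.518, 0.074], [0.554, 0.583, 0.105], [0.605, 0.616, 0.123]]
top 0.2 31 [0.343 0.523 0.231] [0.38  0.575 0.347] ymin@ [0.37  0.523 0.267] [[0.345, 0.524, 0.243], [0.359, 0.536, 0.292], [0.379, 0.575, 0.345]]
top 0.35 687 [0.337 0.473 0.351] [0.39  0.589 0.45 ] ymin@ [0.343 0.473 0.45 ] [[0.344, 0.491, 0.371], [0.359, 0.536, 0.426], [0.384, 0.579, 0.445]]
top 0.45 460 [0.254 0.396 0.451] [0.372 0.556 0.554] ymin@ [0.266 0.396 0.533] [[0.256, 0.4, 0.47], [0.27, 0.445, 0.54], [0.332, 0.48, 0.548]]
scale edge 0.36197288920729653 [0.42890531 0.36197289 0.01074906]
side 0.07 1102 [0.346 0.422 0.07 ] [0.617 0.62  0.2  ] ymin@ [0.612 0.422 0.073] [[0.355, 0.535, 0.076], [0.382, 0.554, 0.109], [0.604, 0.615, 0.187]]
side 0.2 704 [0.343 0.527 0.2  ] [0.383 0.583 0.349] ymin@ [0.382 0.527 0.329] [[0.358, 0.54, 0.209], [0.371, 0.552, 0.278], [0.382, 0.556, 0.34]]
side 0.35 1233 [0.334 0.481 0.351] [0.392 0.595 0.45 ] ymin@ [0.351 0.481 0.45 ] [[0.345, 0.491, 0.364], [0.369, 0.57, 0.409], [0.392, 0.59, 0.442]]
side 0.45 498 [0.257 0.414 0.45 ] [0.35  0.493 0.547] ymin@ [0.281 0.414 0.523] [[0.264, 0.453, 0.456], [0.291, 0.484, 0.511], [0.34, 0.489, 0.543]]
scale edge 0.34013386581765426 [0.43073839 0.34013387 0.0278499 ]
```

>>> step_arm(
  motion=[
    {"dp": [10,-35,0],"twist": [0,0,-0.185],"hand": 1},
    {"dp": [25,-75,0],"twist": [0,0,-0.37],"hand": 1},
    {"dp": [40,-115,0],"twist": [0,0,-0.555],"hand": 1},
    {"dp": [55,-155,0],"twist": [0,0,-0.74],"hand": 1},
    {"dp": [72,-198,0],"twist": [0,0,-0.925],"hand": 1},
  ],
)

```text
clock: 3.65
tool_pos: [0.4664, 0.197, 0.4203]
eef_rot: [0.832, 0.555, 0.0, 0.0]
contact_force: [0.4, -0.1, 0.4]
opening: 1.001
finger_force: 0.0
```

>>> step_arm(
  motion=[
    {"dp": [40,-13,30],"twist": [0,0,-0.185],"hand": 1},
    {"dp": [80,-26,60],"twist": [0,0,-0.37],"hand": 1},
    {"dp": [120,-40,95],"twist": [0,0,-0.555],"hand": 1},
    {"dp": [160,-53,130],"twist": [0,0,-0.74],"hand": 1},
    {"dp": [199,-67,160],"twist": [0,0,-0.925],"hand": 1},
  ],
)

```text
clock: 4.28
tool_pos: [0.4821, 0.4063, 0.2585]
eef_rot: [0.497, 0.868, -0.001, 0.0]
contact_force: [0.2, -0.2, 0.3]
opening: 1.0
finger_force: 0.0
```

>>> step_arm(
  motion=[
    {"dp": [0,0,40],"twist": [0,0,-0.07],"hand": 1},
    {"dp": [0,0,70],"twist": [0,0,-0.07],"hand": 1},
    {"dp": [0,0,70],"twist": [0,0,-0.07],"hand": 1},
  ],
)

```text
clock: 4.65
tool_pos: [0.4811, 0.404, 0.1877]
eef_rot: [0.468, 0.884, -0.003, -0.0]
contact_force: [0.0, -0.3, -0.3]
opening: 1.002
finger_force: 0.0
```

Run:
```python
from h import *
s=r.get_state();print(s["tool_pos"],s["eef_rot"],s["q"])
d,T=cam("wrist");save(d,"w2");P=cloud(d,T)
find("wrist",T,["ramekin"])
k=(np.hypot(P[...,0]-.481,P[...,1]-.4065)<.055)&(P[...,2]>.031)&(P[...,2]<.045)
q=P[k][:,:2].astype(np.float32);print(len(q),cv2.minEnclosingCircle(q))
```

```text
[0.48112354 0.40399084 0.18772288] [ 4.68179431e-01  8.83629353e-01 -2.65696891e-03 -3.57311625e-04] [-0.36671012  0.88831725 -0.78472369  1.60057298  0.72609431  0.97200952
 -0.80000111]
wrist ramekin 0.83 [0.4822 0.4026 0.0049]
834 ((0.4809156060218811, 0.4068586528301239), 0.03426279127597809)
```

View pics/w2.png

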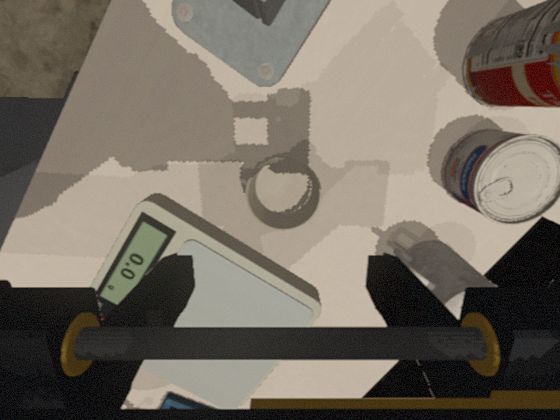

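>>> step_arm(
  motion=[
    {"dp": [2.5,1.5,40],"twist": [0,0,0],"hand": 1},
    {"dp": [2.5,1.5,80],"twist": [0,0,0],"hand": 1},
    {"dp": [2.5,1.5,110],"twist": [0,0,0],"hand": 1},
    {"dp": [2.5,1.5,135],"twist": [0,0,0],"hand": 1},
    {"dp": [2.5,1.5,147],"twist": [0,0,0],"hand": 1},
  ],
)

```text
clock: 5.38
tool_pos: [0.4817, 0.4089, 0.0429]
eef_rot: [0.468, 0.884, 0.0, 0.0]
contact_force: [-0.1, 0.2, -0.0]
opening: 0.997
finger_force: 0.0
```

>>> step_arm(
  motion=[
    {"dp": [0,0,0],"twist": [0,0,0],"hand": 1},
    {"dp": [0,0,0],"twist": [0,0,0],"hand": 0.4},
    {"dp": [0,0,0],"twist": [0,0,0],"hand": 0.2},
    {"dp": [0,0,0],"twist": [0,0,0],"hand": 0.2},
    {"dp": [0,0,0],"twist": [0,0,0],"hand": 0.2},
  ],
  force=12,
)

```text
clock: 6.0
tool_pos: [0.4816, 0.4092, 0.044]
eef_rot: [0.468, 0.884, 0.001, 0.0]
contact_force: [-0.1, 0.1, 5.6]
opening: 0.746
finger_force: 12.0
```

>>> step_arm(
  motion=[
    {"dp": [0,0,-5],"twist": [0,0,0],"hand": 0.2},
    {"dp": [0,0,-20],"twist": [0,0,0],"hand": 0.2},
    {"dp": [0,0,-50],"twist": [0,0,0],"hand": 0.2},
    {"dp": [0,0,-90],"twist": [0,0,0],"hand": 0.2},
    {"dp": [0,0,-130],"twist": [0,0,0],"hand": 0.2},
  ],
  force=15,
)

```text
clock: 6.62
tool_pos: [0.4811, 0.4087, 0.175]
eef_rot: [0.468, 0.884, 0.0, -0.0]
contact_force: [-0.1, 0.5, -0.8]
opening: 0.751
finger_force: 15.0
```

>>> step_arm(
  motion=[
    {"dp": [-20,-8,-40],"twist": [0,0,0],"hand": 0.2},
    {"dp": [-60,-26,-80],"twist": [0,0,-0.02],"hand": 0.2},
    {"dp": [-105,-46,-110],"twist": [0,0,-0.04],"hand": 0.2},
    {"dp": [-155,-68,-128],"twist": [0,0,-0.06],"hand": 0.2},
    {"dp": [-205,-90,-128],"twist": [0,0,-0.06],"hand": 0.2},
  ],
)

```text
clock: 7.25
tool_pos: [0.5226, 0.1877, 0.3036]
eef_rot: [0.441, 0.898, 0.001, 0.001]
contact_force: [0.8, -0.1, -0.6]
opening: 0.752
finger_force: 15.0
```

>>> step_arm(
  motion=[
    {"dp": [-45,-23,0],"twist": [0,0,0],"hand": 0.2},
    {"dp": [-90,-46,0],"twist": [0,0,0],"hand": 0.2},
    {"dp": [-135,-70,0],"twist": [0,0,0],"hand": 0.2},
    {"dp": [-170,-88,0],"twist": [0,0,0],"hand": 0.2},
    {"dp": [-190,-98,0],"twist": [0,0,0],"hand": 0.2},
  ],
)

```text
clock: 7.88
tool_pos: [0.5604, -0.0245, 0.3016]
eef_rot: [0.443, 0.897, -0.001, 0.0]
contact_force: [0.6, -0.3, -1.0]
opening: 0.748
finger_force: 15.0
```

>>> step_arm(
  motion=[
    {"dp": [0,0,0],"twist": [0,0,0],"hand": 0.2},
    {"dp": [0,0,0],"twist": [0,0,0],"hand": 0.2},
  ],
)

```text
clock: 8.12
tool_pos: [0.5602, -0.0199, 0.3018]
eef_rot: [0.44, 0.898, 0.001, -0.0]
contact_force: [-0.6, -0.4, -1.0]
opening: 0.752
finger_force: 15.0
```

Run:
```python
from h import *
s=r.get_state();print(s["tool_pos"],s["eef_rot"],s["q"].round(2)); M=R.from_quat(s["eef_rot"]).as_matrix()
c=np.array([.578,.0193]);C=np.array([[.9914,.1305],[-.1305,.9914]])
for n in("side","top","wrist"):
    d,T=cam(n); P=cloud(d,T); I=d["pixels"]; Q=P[np.isfinite(P).all(-1)]
    t=(Q-s["tool_pos"])@M
    if n!="wrist":
        k=(np.hypot(t[:,0],t[:,1])<.12)&(t[:,2]<.06)&(t[:,2]>-.14)
        for z in np.arange(-.13,.06,.01):
            q=t[k&(abs(t[:,2]-z)<.005)]
            if len(q)>2: print(n,"z%.2f"%z,len(q),"x",q[:,0].min().round(3),q[:,0].max().round(3),"y",q[:,1].min().round(3),q[:,1].max().round(3))
    l=np.c_[(Q[:,:2]-c)@C.T,Q[:,2]]
    k=(l[:,2]>.19)&(l[:,2]<.27)&(abs(l[:,1])<.07)&(l[:,0]>.07)&(l[:,0]<.13)
    if k.sum()>5: print(n,"clamp upper",np.percentile(l[k],[2,50,98],axis=0).round(3).tolist())
    if n=="wrist": save(d,"w3")
```

```text
[ 0.560177   -0.01989997  0.30176128] [ 4.40227624e-01  8.97886004e-01  6.01482349e-04 -1.11471642e-05] [ 0.49  0.7  -0.96  1.69  0.64  1.09 -0.01]
side z-0.11 50 x -0.015 0.029 y -0.04 0.021
side z-0.10 62 x -0.02 0.03 y -0.039 0.019
side z-0.09 232 x -0.034 0.038 y -0.092 0.097
side z-0.08 171 x -0.032 0.038 y -0.094 0.097
side z-0.07 138 x -0.031 0.039 y -0.09 0.094
side z-0.06 176 x -0.037 0.039 y -0.084 0.088
side z-0.05 99 x -0.038 0.039 y -0.083 0.088
side z-0.04 34 x -0.014 0.029 y -0.087 0.086
side z-0.03 37 x -0.011 0.016 y -0.048 0.052
side z-0.02 42 x -0.01 0.015 y -0.047 0.052
side z-0.01 36 x -0.006 0.017 y -0.049 0.052
side z-0.00 47 x -0.026 0.031 y -0.046 0.051
side z0.01 116 x -0.036 0.037 y -0.046 0.048
side z0.02 86 x -0.034 0.037 y -0.038 0.046
side z0.03 50 x -0.029 0.035 y -0.024 0.032
side z0.04 22 x -0.012 0.03 y -0.014 0.028
side clamp upper [[0.084, -0.012, 0.193], [0.092, 0.018, 0.227], [0.102, 0.065, 0.262]]
top z-0.13 69 x -0.035 0.035 y -0.043 0.008
top z-0.12 11 x -0.028 0.032 y -0.043 -0.001
top z-0.11 14 x -0.018 0.019 y -0.043 -0.04
top z-0.10 15 x -0.019 0.03 y -0.045 0.085
top z-0.09 257 x -0.034 0.035 y -0.096 0.092
top z-0.08 221 x -0.037 0.034 y -0.096 0.092
top z-0.07 111 x -0.035 0.036 y -0.094 0.092
top z-0.06 98 x -0.033 0.034 y -0.092 0.084
top z-0.05 24 x 0.02 0.034 y -0.088 0.077
top z-0.04 5 x 0.01 0.033 y 0.041 0.083
top z-0.00 9 x -0.004 0.032 y -0.029 0.042
top z0.01 26 x -0.007 0.032 y -0.027 0.047
top z0.02 15 x -0.009 0.03 y -0.03 0.043
top z0.03 35 x -0.014 0.03 y -0.031 0.029
top z0.04 60 x -0.016 0.027 y -0.028 0.029
top z0.05 5 x -0.04 0.024 y -0.007 0.105
top clamp upper [[0.083, -0.014, 0.192], [0.086, 0.037, 0.21], [0.093, 0.063, 0.243]]
wrist clamp upper [[0.084, -0.031, 0.197], [0.088, 0.009, 0.223], [0.096, 0.062, 0.259]]
```

View pics/w3.png

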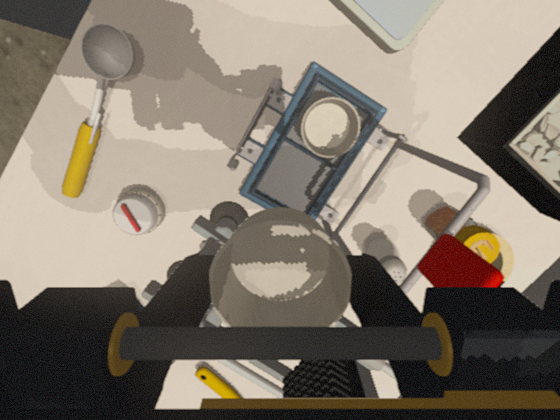

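>>> step_arm(
  motion=[
    {"dp": [-2.5,-1.5,30],"twist": [0,0,0],"hand": 0.2},
    {"dp": [-2.5,-1.5,70],"twist": [0,0,0],"hand": 0.2},
    {"dp": [-2.5,-1.5,105],"twist": [0,0,0],"hand": 0.2},
    {"dp": [-2.5,-1.5,120],"twist": [0,0,0],"hand": 0.2},
    {"dp": [-2.5,-1.5,120],"twist": [0,0,0],"hand": 0.2},
  ],
)

```text
clock: 8.9
tool_pos: [0.5607, -0.0239, 0.1809]
eef_rot: [0.441, 0.898, -0.0, -0.0]
contact_force: [0.2, -0.0, -0.3]
opening: 0.748
finger_force: 15.0
```

>>> step_arm(
  motion=[
    {"dp": [0,0,0],"twist": [0,0,0],"hand": 0.2},
    {"dp": [0,0,0],"twist": [0,0,0],"hand": 0.2},
  ],
)

```text
clock: 9.15
tool_pos: [0.5616, -0.0242, 0.1824]
eef_rot: [0.441, 0.897, 0.001, 0.001]
contact_force: [-0.7, -0.6, -1.4]
opening: 0.75
finger_force: 15.0
```

>>> step_arm(
  motion=[
    {"dp": [0.5,0.5,25],"twist": [0,0,0],"hand": 0.2},
    {"dp": [0.5,0.5,50],"twist": [0,0,0],"hand": 0.2},
    {"dp": [0.5,0.5,72],"twist": [0,0,0],"hand": 0.2},
    {"dp": [0.5,0.5,86],"twist": [0,0,0],"hand": 0.2},
    {"dp": [0.5,0.5,86],"twist": [0,0,0],"hand": 0.2},
  ],
)

```text
clock: 9.78
tool_pos: [0.5608, -0.0239, 0.0949]
eef_rot: [0.441, 0.897, -0.0, -0.0]
contact_force: [-1.1, 0.0, -1.9]
opening: 0.749
finger_force: 15.0
```

>>> step_arm(
  motion=[
    {"dp": [0,0,0],"twist": [0,0,0],"hand": 0.2},
  ],
)

```text
clock: 9.9
tool_pos: [0.5616, -0.0236, 0.096]
eef_rot: [0.441, 0.897, 0.0, 0.001]
contact_force: [-0.6, -0.4, -0.2]
opening: 0.754
finger_force: 15.0
```

>>> step_arm(
  motion=[
    {"dp": [-2,4,3],"twist": [0,0,0],"hand": 0.2},
    {"dp": [-5,10,5],"twist": [0,0,0],"hand": 0.2},
    {"dp": [-8,16,5],"twist": [0,0,0],"hand": 0.2},
    {"dp": [-10,19.5,5],"twist": [0,0,0],"hand": 0.2},
    {"dp": [-10,19.5,5],"twist": [0,0,0],"hand": 0.2},
  ],
)

```text
clock: 10.52
tool_pos: [0.5829, -0.0196, 0.0902]
eef_rot: [0.441, 0.897, 0.0, 0.0]
contact_force: [-0.0, -0.2, -2.1]
opening: 0.751
finger_force: 15.0
```

>>> step_arm(
  motion=[
    {"dp": [0,0,0],"twist": [0,0,0],"hand": 0.2},
    {"dp": [0,0,0],"twist": [0,0,0],"hand": 0.2},
  ],
)

```text
clock: 10.78
tool_pos: [0.5823, -0.0199, 0.0902]
eef_rot: [0.441, 0.897, -0.0, -0.0]
contact_force: [0.7, 0.6, -0.4]
opening: 0.746
finger_force: 15.0
```

Run:
```python
from h import *
s=r.get_state();p=s["tool_pos"];print(p,s["contact_force"])
C=np.array([[.9914,.1305],[-.1305,.9914]])
print("tool in carrier mm",(C@(p[:2]-[.578,.0193])*1e3).round(1))
d,T=cam("side");P=cloud(d,T);Q=P[np.isfinite(P).all(-1)]
l=np.c_[(Q[:,:2]-[.578,.0193])@C.T,Q[:,2]]
k=(l[:,2]>.05)&(l[:,2]<.08)&(np.hypot(l[:,0],l[:,1]+.0395)<.05);q=l[k];
for z in(.052,.058,.064,.07,.076):
    s_=q[abs(q[:,2]-z)<.003]
    if len(s_): print(z,len(s_),s_.min(0).round(3),s_.max(0).round(3))
save(d,"s1")
```

```text
[ 0.58230264 -0.01990659  0.09017928] [ 0.7146859   0.61879707 -0.41490204]
tool in carrier mm [ -0.9 -39.4]
0.052 16 [-0.024 -0.074  0.05 ] [ 0.025 -0.009  0.055]
0.058 34 [-0.028 -0.077  0.055] [ 0.025 -0.008  0.061]
0.064 40 [-0.028 -0.075  0.062] [ 0.026 -0.005  0.067]
0.07 40 [-0.041 -0.076  0.067] [ 0.043 -0.006  0.073]
0.076 62 [-0.044 -0.075  0.073] [ 0.034 -0.002  0.079]
```

>>> step_arm(
  motion=[
    {"dp": [-0.5,0.5,10],"twist": [0,0,0],"hand": 0.2},
    {"dp": [-0.5,0.5,20],"twist": [0,0,0],"hand": 0.2},
    {"dp": [-0.5,0.5,28],"twist": [0,0,0],"hand": 0.2},
    {"dp": [-0.5,0.5,33],"twist": [0,0,0],"hand": 0.2},
    {"dp": [-0.5,0.5,34],"twist": [0,0,0],"hand": 0.2},
  ],
)

```text
clock: 11.45
tool_pos: [0.583, -0.0199, 0.0557]
eef_rot: [0.441, 0.897, -0.0, -0.0]
contact_force: [-0.6, -0.4, -0.4]
opening: 0.749
finger_force: 15.0
```

>>> step_arm(
  motion=[
    {"dp": [0,0,1],"twist": [0,0,0],"hand": 0.2},
    {"dp": [0,0,2],"twist": [0,0,0],"hand": 0.2},
    {"dp": [0,0,3],"twist": [0,0,0],"hand": 0.2},
  ],
)

```text
clock: 11.82
tool_pos: [0.5833, -0.0199, 0.0533]
eef_rot: [0.441, 0.897, 0.0, 0.0]
contact_force: [-0.2, -0.1, -1.2]
opening: 0.752
finger_force: 15.0
```

>>> step_arm(
  motion=[
    {"dp": [0,0,1],"twist": [0,0,0],"hand": 0.2},
    {"dp": [0,0,1.5],"twist": [0,0,0],"hand": 0.2},
    {"dp": [0,0,1.5],"twist": [0,0,0],"hand": 0.2},
  ],
)

```text
clock: 12.2
tool_pos: [0.5833, -0.0199, 0.0521]
eef_rot: [0.441, 0.897, -0.0, 0.0]
contact_force: [-0.9, -0.5, 4.1]
opening: 0.749
finger_force: 15.0
```

>>> step_arm(
  motion=[
    {"dp": [0,0,0.5],"twist": [0,0,0],"hand": 0.2},
    {"dp": [0,0,1],"twist": [0,0,0],"hand": 0.2},
    {"dp": [0,0,1],"twist": [0,0,0],"hand": 0.2},
  ],
)

```text
clock: 12.58
tool_pos: [0.5833, -0.0199, 0.0519]
eef_rot: [0.441, 0.897, -0.0, 0.0]
contact_force: [-3.5, -0.5, 11.4]
opening: 0.75
finger_force: 15.0
```

>>> step_arm(
  motion=[
    {"dp": [0,0,-1],"twist": [0,0,0],"hand": 0.6},
    {"dp": [0,0,-1],"twist": [0,0,0],"hand": 0.8},
    {"dp": [0,0,-1],"twist": [0,0,0],"hand": 1},
    {"dp": [0,0,-1],"twist": [0,0,0],"hand": 1},
  ],
)

```text
clock: 13.08
tool_pos: [0.5832, -0.0199, 0.0515]
eef_rot: [0.441, 0.897, -0.0, -0.0]
contact_force: [-0.9, -0.5, -0.1]
opening: 1.0
finger_force: 0.0
```

>>> step_arm(
  motion=[
    {"dp": [0,0,-8],"twist": [0,0,0],"hand": 1},
    {"dp": [0,0,-20],"twist": [0,0,0],"hand": 1},
    {"dp": [0,0,-34],"twist": [0,0,0],"hand": 1},
    {"dp": [0,0,-40],"twist": [0,0,0],"hand": 1},
    {"dp": [0,0,-40],"twist": [0,0,0],"hand": 1},
  ],
)

```text
clock: 13.7
tool_pos: [0.5836, -0.0199, 0.0924]
eef_rot: [0.441, 0.897, 0.0, 0.001]
contact_force: [0.8, -0.1, 0.3]
opening: 1.002
finger_force: 0.0
```

>>> step_arm(
  motion=[
    {"dp": [3,-6,0],"twist": [0,0,0],"hand": 1},
    {"dp": [7,-13,0],"twist": [0,0,0],"hand": 0.6},
    {"dp": [10,-20,-4],"twist": [0,0,0],"hand": 0.6},
    {"dp": [11,-22,-20],"twist": [0,0,0],"hand": 0.6},
    {"dp": [11,-22,-50],"twist": [0,0,0],"hand": 0.6},
  ],
)

```text
clock: 14.32
tool_pos: [0.5584, -0.0248, 0.1424]
eef_rot: [0.441, 0.898, -0.0, -0.001]
contact_force: [0.2, 0.7, 1.2]
opening: 0.797
finger_force: 0.0
```

>>> step_arm(
  motion=[
    {"dp": [0,0,-40],"twist": [0,0,0],"hand": 1},
    {"dp": [0,0,-90],"twist": [0,0,0],"hand": 1},
    {"dp": [0,0,-140],"twist": [0,0,0],"hand": 1},
    {"dp": [0,0,-170],"twist": [0,0,0],"hand": 1},
    {"dp": [0,0,-170],"twist": [0,0,0],"hand": 1},
  ],
)

```text
clock: 14.95
tool_pos: [0.5601, -0.0238, 0.315]
eef_rot: [0.441, 0.897, 0.002, 0.003]
contact_force: [0.4, -0.7, 0.5]
opening: 1.0
finger_force: 0.0
```

Run:
```python
from h import *
C=np.array([[.9914,.1305],[-.1305,.9914]])
s=r.get_state();print(s["clock"],s["tool_pos"],s["eef_rot"])
d,T=cam("wrist");save(d,"w4");P=cloud(d,T);hsv=cv2.cvtColor(d["pixels"],cv2.COLOR_RGB2HSV)
l=np.dstack([(P[...,:2]-[.578,.0193])@C.T,P[...,2]])
for y in(-.0395,.0395):
    k=(np.hypot(l[...,0],l[...,1]-y)<.039)&(l[...,2]>.037)&(l[...,2]<.055)
    q=l[k];print(y,len(q),cv2.minEnclosingCircle(q[:,:2].astype(np.float32)),np.median(q[:,2]),q[:,2].max())
m=(hsv[...,0]>85)&(hsv[...,0]<130)&(hsv[...,1]>40)&(P[...,2]>.006)&(P[...,2]<.03)&(np.hypot(P[...,0]-.578,P[...,1]-.0193)<.13)
n,lb,st,_=cv2.connectedComponentsWithStats(cv2.dilate(m.astype(np.uint8),np.ones((3,3))))
m&=lb==1+st[1:,4].argmax();print("carrier",cv2.minAreaRect(P[m][:,:2].astype(np.float32)))
```

```text
14.95 [ 0.5601455  -0.02376051  0.31501981] [0.44110083 0.89745249 0.00156698 0.00257505]
-0.0395 451 ((0.0001284128666156903, -0.04116102680563927), 0.034135859459638596) 0.04370540027806258 0.046532526385062944
0.0395 529 ((-0.00016512835281901062, 0.03887925297021866), 0.034116581082344055) 0.04374146776977289 0.04706148521123943
carrier ((0.5673202872276306, 0.017656363546848297), (0.12913379073143005, 0.1868809461593628), 7.391977310180664)
```

View pics/w4.png

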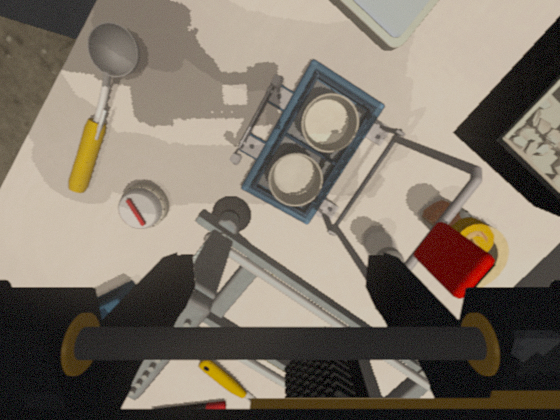

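Both ramekins stand level, at pixels (330,120) and (295,180), with rims at 44 mm. The clamp leaves no room for the hand's long side along x. I'll grip the 80 mm handle bar lengthwise if its ends allow it.

>>> step_arm(
  motion=[
    {"dp": [-35,-38,-5],"twist": [0,0,0],"hand": 1},
    {"dp": [-72,-78,-10],"twist": [0,0,0],"hand": 1},
    {"dp": [-110,-119,-10],"twist": [0,0,0],"hand": 1},
    {"dp": [-148,-160,-10],"twist": [0,0,0],"hand": 1},
    {"dp": [-186,-202,-10],"twist": [0,0,0],"hand": 1},
  ],
)

```text
clock: 15.62
tool_pos: [0.5114, -0.2969, 0.3203]
eef_rot: [0.441, 0.898, -0.0, -0.001]
contact_force: [1.7, 0.7, 0.0]
opening: 1.001
finger_force: 0.0
```

>>> step_arm(
  motion=[
    {"dp": [-30,-32,0],"twist": [0,0,-0.16],"hand": 1},
    {"dp": [-60,-64,0],"twist": [0,0,-0.32],"hand": 1},
    {"dp": [-80,-86,10],"twist": [0,0,-0.487],"hand": 1},
    {"dp": [-80,-86,15],"twist": [0,0,-0.487],"hand": 1},
    {"dp": [-80,-86,15],"twist": [0,0,-0.487],"hand": 1},
  ],
)

```text
clock: 16.25
tool_pos: [0.4933, -0.4095, 0.3055]
eef_rot: [0.212, 0.977, 0.001, -0.001]
contact_force: [0.5, 0.7, 1.1]
opening: 1.003
finger_force: 0.0
```

```bash
cat >> h.py <<'E'
def lidfit(P,I,c):
    hsv=cv2.cvtColor(I,cv2.COLOR_RGB2HSV)
    near=np.hypot(P[...,0]-c[0],P[...,1]-c[1])<.14
    m=near&(hsv[...,0]>90)&(hsv[...,0]<130)&(hsv[...,1]>40)
    z0=np.nanmedian(P[m][:,2]); m&=abs(P[...,2]-z0)<.006
    n,l,s,_=cv2.connectedComponentsWithStats(cv2.dilate(m.astype(np.uint8),np.ones((3,3))))
    m&=l==1+s[1:,4].argmax()
    print("lid top z",z0,cv2.minAreaRect(P[m][:,:2].astype(np.float32)))
    h=near&(P[...,2]>z0+.028)&(P[...,2]<z0+.042)
    q=P[h]; print("bar",len(q),np.median(q[:,2]),cv2.minAreaRect(q[:,:2].astype(np.float32)))
    return q
E
python3 - <<'E'
from h import *
s=r.get_state();print(s["clock"],s["tool_pos"],s["eef_rot"],s["q"].round(2))
d,T=cam("wrist");save(d,"w5");P=cloud(d,T)
lidfit(P,d["pixels"],(.495,-.41)); find("wrist",T,["lid","lid_handle"])
E
```

```text
16.25 [ 0.49333554 -0.40945937  0.30554836] [ 2.11608312e-01  9.77353619e-01  9.15638346e-04 -9.93935081e-04] [ 1.13  0.86 -1.09  1.43  0.76  1.32  1.14]
lid top z 0.05245890945856577 ((0.4979313910007477, -0.41119518876075745), (0.1839957982301712, 0.1044602319598198), 65.574462890625)
bar 836 0.08517100988582546 ((0.4981975257396698, -0.41218268871307373), (0.0790940672159195, 0.01277744397521019), 66.0582504272461)
wrist lid 0.71 [ 0.4899 -0.4074  0.0545]
wrist lid 0.58 [ 0.4269 -0.6957  0.0513]
wrist lid_handle 0.89 [ 0.433  -0.6971  0.0524]
wrist lid_handle 0.85 [ 0.4893 -0.4091  0.0528]
```

View pics/w5.png

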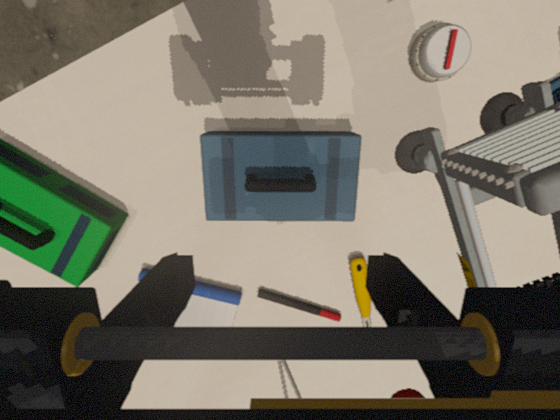

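>>> step_arm(
  motion=[
    {"dp": [-5.5,-0.5,40],"twist": [0,0,0],"hand": 1},
    {"dp": [-5.5,-0.5,80],"twist": [0,0,0],"hand": 1},
    {"dp": [-5.5,-0.5,120],"twist": [0,0,0],"hand": 1},
    {"dp": [-5.5,-0.5,135],"twist": [0,0,0],"hand": 1},
    {"dp": [-5.5,-0.5,135],"twist": [0,0,0],"hand": 1},
  ],
)

```text
clock: 17.02
tool_pos: [0.4986, -0.4133, 0.1718]
eef_rot: [0.211, 0.977, 0.0, -0.0]
contact_force: [0.1, -1.0, -0.1]
opening: 1.002
finger_force: 0.0
```

>>> step_arm(
  motion=[
    {"dp": [0,0,0],"twist": [0,0,0],"hand": 1},
  ],
)

```text
clock: 17.15
tool_pos: [0.4995, -0.4139, 0.1737]
eef_rot: [0.212, 0.977, -0.0, 0.002]
contact_force: [0.3, -1.2, 0.5]
opening: 0.998
finger_force: 0.0
```

Run:
```python
from h import *
s=r.get_state();M=R.from_quat(s["eef_rot"]).as_matrix();print(s["clock"],s["tool_pos"],s["eef_rot"])
d,T=cam("wrist");P=cloud(d,T)
q=lidfit(P,d["pixels"],(.498,-.412)); c=cv2.minAreaRect(q[:,:2].astype(np.float32))[0]
print("tool offset mm",(M.T@(np.array([*c,.083])-s["tool_pos"])*1e3).round(1))
```

```text
17.15 [ 0.49953785 -0.41386807  0.17368289] [ 2.11752533e-01  9.77322105e-01 -2.95506984e-04  1.50991301e-03]
lid top z 0.0521404742495967 ((0.49827730655670166, -0.41131657361984253), (0.184517502784729, 0.10558629781007767), 65.22142028808594)
bar 1986 0.08515912750651014 ((0.49805012345314026, -0.4115487337112427), (0.07975811511278152, 0.013026460073888302), 65.64079284667969)
tool offset mm [ 2.6  1.5 90.7]
```

>>> step_arm(
  motion=[
    {"dp": [2,1,20],"twist": [0,0,0],"hand": 1},
    {"dp": [2,1,40],"twist": [0,0,0],"hand": 1},
    {"dp": [2,1,60],"twist": [0,0,0],"hand": 1},
    {"dp": [2,1,60],"twist": [0,0,0],"hand": 1},
  ],
)

```text
clock: 17.7
tool_pos: [0.4955, -0.4116, 0.109]
eef_rot: [0.212, 0.977, 0.001, -0.002]
contact_force: [-0.4, -0.5, 0.5]
opening: 0.996
finger_force: 0.0
```

>>> step_arm(
  motion=[
    {"dp": [0,0,8],"twist": [0,0,0],"hand": 1},
    {"dp": [0,0,16],"twist": [0,0,0],"hand": 1},
    {"dp": [0,0,24],"twist": [0,0,0],"hand": 1},
    {"dp": [0,0,29],"twist": [0,0,0],"hand": 1},
    {"dp": [0,0,29],"twist": [0,0,0],"hand": 1},
  ],
)

```text
clock: 18.32
tool_pos: [0.4967, -0.4121, 0.0823]
eef_rot: [0.212, 0.977, 0.0, -0.0]
contact_force: [-0.5, 0.8, 0.1]
opening: 1.005
finger_force: 0.0
```

>>> step_arm(
  motion=[
    {"dp": [0,0,0],"twist": [0,0,0],"hand": 0.6},
    {"dp": [0,0,0],"twist": [0,0,0],"hand": 0.4},
    {"dp": [0,0,0],"twist": [0,0,0],"hand": 0.4},
    {"dp": [0,0,0],"twist": [0,0,0],"hand": 0.4},
  ],
  force=40,
)

```text
clock: 18.82
tool_pos: [0.4972, -0.4118, 0.0829]
eef_rot: [0.212, 0.977, 0.0, 0.0]
contact_force: [1.4, 1.2, 0.8]
opening: 0.903
finger_force: 40.0
```

>>> step_arm(
  motion=[
    {"dp": [0,0,-3],"twist": [0,0,0],"hand": 0.4},
    {"dp": [0,0,-10],"twist": [0,0,0],"hand": 0.4},
    {"dp": [0,0,-25],"twist": [0,0,0],"hand": 0.4},
    {"dp": [0,0,-40],"twist": [0,0,0],"hand": 0.4},
    {"dp": [0,0,-40],"twist": [0,0,0],"hand": 0.4},
  ],
)

```text
clock: 19.45
tool_pos: [0.4981, -0.4125, 0.1249]
eef_rot: [0.212, 0.977, -0.0, 0.002]
contact_force: [0.6, 0.0, -4.6]
opening: 0.901
finger_force: 40.0
```

>>> step_arm(
  motion=[
    {"dp": [0,0,-40],"twist": [0,0,0],"hand": 0.4},
    {"dp": [0,0,-90],"twist": [0,0,0],"hand": 0.4},
    {"dp": [0,0,-145],"twist": [0,0,0],"hand": 0.4},
    {"dp": [0,0,-200],"twist": [0,0,0],"hand": 0.4},
    {"dp": [0,0,-250],"twist": [0,0,0],"hand": 0.4},
  ],
)

```text
clock: 20.08
tool_pos: [0.4966, -0.4119, 0.3745]
eef_rot: [0.211, 0.977, -0.0, 0.0]
contact_force: [0.7, 0.0, -4.9]
opening: 0.904
finger_force: 40.0
```

>>> step_arm(
  motion=[
    {"dp": [15,15,0],"twist": [0,0,-0.08],"hand": 0.4},
    {"dp": [35,55,0],"twist": [0,0,-0.2],"hand": 0.4},
    {"dp": [55,100,0],"twist": [0,0,-0.32],"hand": 0.4},
    {"dp": [75,150,0],"twist": [0,0,-0.44],"hand": 0.4},
    {"dp": [90,200,0],"twist": [0,0,-0.557],"hand": 0.4},
  ],
)

```text
clock: 20.7
tool_pos: [0.4969, -0.1913, 0.3726]
eef_rot: [-0.067, 0.998, -0.0, -0.0]
contact_force: [1.4, -0.9, -4.8]
opening: 0.903
finger_force: 40.0
```

Run:
```python
from h import *
s=r.get_state();M=R.from_quat(s["eef_rot"]).as_matrix();print(s["clock"],s["tool_pos"],s["eef_rot"],s["q"].round(2),s["contact_force"])
print("offset mm",(M.T@(np.array([.578,.0193,.36])-s["tool_pos"])*1e3).round(1), np.degrees(2*np.arctan2(s["eef_rot"][1],s["eef_rot"][0])))
```

```text
20.7 [ 0.49694456 -0.19132775  0.37256689] [-6.71243089e-02  9.97744421e-01 -4.96273042e-04 -3.87790754e-04] [ 0.97  0.7  -1.29  1.66  0.7   1.33  1.27] [ 1.38640484 -0.93365913 -4.81487827]
offset mm [-108.5  197.9   12.3] 187.6976686561497
```

>>> step_arm(
  motion=[
    {"dp": [-25,45,0],"twist": [0,0,0],"hand": 0.4},
    {"dp": [-52,95,0],"twist": [0,0,0],"hand": 0.4},
    {"dp": [-79,145,0],"twist": [0,0,0],"hand": 0.4},
    {"dp": [-100,184,0],"twist": [0,0,0],"hand": 0.4},
    {"dp": [-108,198,0],"twist": [0,0,0],"hand": 0.4},
  ],
)

```text
clock: 21.32
tool_pos: [0.5789, 0.0212, 0.3729]
eef_rot: [-0.068, 0.998, 0.001, 0.0]
contact_force: [-1.0, -0.3, -5.2]
opening: 0.903
finger_force: 40.0
```

>>> step_arm(
  motion=[
    {"dp": [0,0,15],"twist": [0,0,0],"hand": 0.4},
    {"dp": [0,0,50],"twist": [0,0,0],"hand": 0.4},
    {"dp": [0,0,90],"twist": [0,0,0],"hand": 0.4},
    {"dp": [0,0,130],"twist": [0,0,0],"hand": 0.4},
    {"dp": [0,0,150],"twist": [0,0,0],"hand": 0.4},
  ],
)

```text
clock: 21.95
tool_pos: [0.5774, 0.0141, 0.2194]
eef_rot: [-0.064, 0.998, -0.001, -0.003]
contact_force: [-0.4, -0.2, -4.6]
opening: 0.902
finger_force: 40.0
```

>>> step_arm(
  motion=[
    {"dp": [0,0,0],"twist": [0,0,0],"hand": 0.4},
    {"dp": [0,0,0],"twist": [0,0,0],"hand": 0.4},
  ],
)

```text
clock: 22.2
tool_pos: [0.5799, 0.0177, 0.224]
eef_rot: [-0.065, 0.998, 0.0, 0.001]
contact_force: [1.2, 0.6, -4.4]
opening: 0.904
finger_force: 40.0
```

Run:
```python
from h import *
s=r.get_state();M=R.from_quat(s["eef_rot"]).as_matrix();print(s["clock"],s["tool_pos"],s["eef_rot"],s["contact_force"])
print("offset mm",(M.T@(np.array([.578,.0193,.095])-s["tool_pos"])*1e3).round(1), np.degrees(2*np.arctan2(s["eef_rot"][1],s["eef_rot"][0])))
for n in("top","side"):
    d,T=cam(n);P=cloud(d,T)
    near=np.hypot(P[...,0]-.578,P[...,1]-.0193)<.13
    hsv=cv2.cvtColor(d["pixels"],cv2.COLOR_RGB2HSV)
    m=near&(hsv[...,0]>90)&(hsv[...,0]<130)&(hsv[...,1]>40)&(P[...,2]>.09)
    t=(P[m]-s["tool_pos"])@M; print(n,m.sum(),np.percentile(t,[1,50,99],axis=0).round(4).tolist())
    top=t[abs(t[:,2]-.031)<.006]; 
    if len(top)>20: print("top plane normal tool", np.linalg.svd(top-top.mean(0))[2][2].round(3), cv2.minAreaRect(top[:,:2].astype(np.float32)))
d,T=cam("wrist");P=cloud(d,T);save(d,"w6")
hsv=cv2.cvtColor(d["pixels"],cv2.COLOR_RGB2HSV)
m=(hsv[...,0]>90)&(hsv[...,0]<130)&(hsv[...,1]>40)
t=(P-s["tool_pos"])@M
k=m&(abs(t[...,2]-.031)<.006)&(np.hypot(t[...,0],t[...,1])<.12); q=t[k]
print("wrist lid",len(q),cv2.minAreaRect(q[:,:2].astype(np.float32)),np.linalg.svd(q-q.mean(0))[2][2].round(3), q.mean(0))
```

```text
22.2 [0.57990419 0.01765884 0.22403941] [-6.47180412e-02  9.97902835e-01  3.27784531e-04  1.18301189e-03] [ 1.21540072  0.60065837 -4.37794336]
offset mm [  2.    1.8 129. ] 187.42133361232032
top 1088 [[-0.0472, -0.0888, -0.1457], [0.0305, 0.0092, 0.0304], [0.0557, 0.0922, 0.0743]]
top plane normal tool [-0.015  0.    -1.   ] ((0.001766793429851532, -6.36950135231018e-05), (0.18576209247112274, 0.10873974114656448), 89.27403259277344)
side 1240 [[-0.0551, -0.0852, -0.1667], [-0.0079, 0.0653, 0.0292], [0.0477, 0.1006, 0.0762]]
top plane normal tool [ 0.004 -0.011  1.   ] ((-0.0028068237006664276, 0.00602269172668457), (0.10518765449523926, 0.19736282527446747), 0.8826771378517151)Traceback (most recent call last):
  File "<stdin>", line 17, in <module>
    u, s, vh = gufunc(a, signature=signature)
               ~~~~~~^^^^^^^^^^^^^^^^^^^^^^^^
numpy._core._exceptions._ArrayMemoryError: Unable to allocate 12.0 GiB for an array with shape (40142, 40142) and data type float64
```

View pics/w6.png

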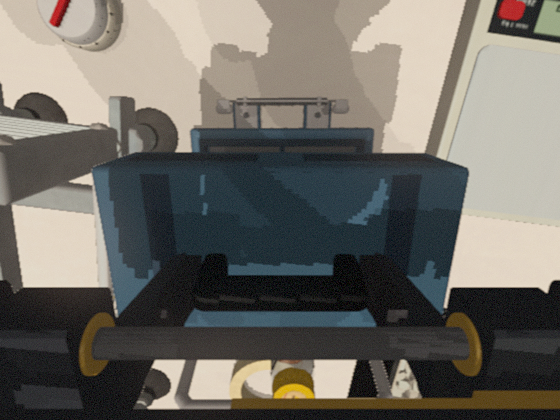

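Run:
```python
from h import *
s=r.get_state();M=R.from_quat(s["eef_rot"]).as_matrix();print(s["tool_pos"],s["eef_rot"])
d,T=cam("wrist");P=cloud(d,T)
hsv=cv2.cvtColor(d["pixels"],cv2.COLOR_RGB2HSV)
m=(hsv[...,0]>90)&(hsv[...,0]<130)&(hsv[...,1]>40)
t=(P-s["tool_pos"])@M
k=m&(abs(t[...,2]-.031)<.005)&(np.hypot(t[...,0],t[...,1])<.12); q=t[k]
A=np.c_[q[:,:2],np.ones(len(q))]
print("lid top in tool",cv2.minAreaRect(q[:,:2].astype(np.float32)),np.percentile(q,[.5,99.5],axis=0).round(4).tolist(),"plane",np.linalg.lstsq(A,q[:,2],rcond=None)[0].round(4))
# carrier front edge ledge visible
k=m&(P[...,2]>.007)&(P[...,2]<.03)&(np.hypot(P[...,0]-.53,P[...,1]-.013)<.12)
C=np.array([[.9914,.1305],[-.1305,.9914]]);l=(P[k][:,:2]-[.578,.0193])@C.T
print("carrier pts",len(l),np.percentile(l,[.5,99.5],axis=0).round(4).tolist())
print("offset to (tcp so lid origin at carrier)",(M.T@(np.array([.578,.0193,.095])-s["tool_pos"])*1e3).round(1))
```

```text
[0.57985194 0.01782885 0.22411979] [-6.49441065e-02  9.97888061e-01  1.08510575e-04  1.29199017e-03]
lid top in tool ((0.0051633864641189575, -0.00036528706550598145), (0.0941714197397232, 0.1857759952545166), 0.16933685541152954) [[-0.0405, -0.0914, 0.0293], [0.052, 0.0909, 0.0343]] plane [0.0043 0.0007 0.0309]
carrier pts 2462 [[-0.0711, -0.0924], [-0.0313, 0.0918]]
offset to (tcp so lid origin at carrier) [  2.    1.7 129.1]
```

>>> step_arm(
  motion=[
    {"dp": [3,2,20],"twist": [0,0,0],"hand": 0.4},
    {"dp": [3,2,45],"twist": [0,0,0],"hand": 0.4},
    {"dp": [3,2,70],"twist": [0,0,0],"hand": 0.4},
    {"dp": [3,2,85],"twist": [0,0,0],"hand": 0.4},
    {"dp": [3,2,85],"twist": [0,0,0],"hand": 0.4},
  ],
)

```text
clock: 23.02
tool_pos: [0.575, 0.0189, 0.1363]
eef_rot: [-0.065, 0.998, -0.0, -0.001]
contact_force: [-0.3, -0.5, -4.3]
opening: 0.906
finger_force: 40.0
```

>>> step_arm(
  motion=[
    {"dp": [0,0,0],"twist": [0,0,0],"hand": 0.4},
    {"dp": [0,0,0],"twist": [0,0,0],"hand": 0.4},
    {"dp": [0,0,0],"twist": [0,0,0],"hand": 0.4},
  ],
)

```text
clock: 23.4
tool_pos: [0.5763, 0.0192, 0.1383]
eef_rot: [-0.065, 0.998, -0.0, 0.001]
contact_force: [0.3, 0.5, -4.4]
opening: 0.903
finger_force: 40.0
```

Run:
```python
from h import *
s=r.get_state();M=R.from_quat(s["eef_rot"]).as_matrix();p=s["tool_pos"];print(s["clock"],p,s["eef_rot"],s["contact_force"])
lo=p+M@np.array([-.001,-.0003,.083]);C=np.array([[.9914,.1305],[-.1305,.9914]])
print("lid origin in carrier mm",(C@(lo[:2]-[.578,.0193])*1e3).round(1),lo[2]*1e3, np.degrees(2*np.arctan2(s["eef_rot"][1],s["eef_rot"][0])))
```

```text
23.4 [0.57625111 0.019159   0.13834191] [-6.49972116e-02  9.97885257e-01 -4.07996443e-05  6.11680839e-04] [ 0.26895024  0.47585905 -4.40282914]
lid origin in carrier mm [-0.7 -0.2] 55.3432390739933 187.45338747817266
```

Well aligned, so I'll lower gently.

>>> step_arm(
  motion=[
    {"dp": [-0.5,0,8],"twist": [0,0,0],"hand": 0.4},
    {"dp": [-0.5,0,16],"twist": [0,0,0],"hand": 0.4},
    {"dp": [-0.5,0,24],"twist": [0,0,0],"hand": 0.4},
    {"dp": [-0.5,0,30],"twist": [0,0,0],"hand": 0.4},
    {"dp": [-0.5,0,30],"twist": [0,0,0],"hand": 0.4},
  ],
)

```text
clock: 24.02
tool_pos: [0.576, 0.0191, 0.107]
eef_rot: [-0.065, 0.998, -0.0, -0.001]
contact_force: [-0.3, -0.4, -4.4]
opening: 0.904
finger_force: 40.0
```

>>> step_arm(
  motion=[
    {"dp": [0,0,2],"twist": [0,0,0],"hand": 0.4},
    {"dp": [0,0,5],"twist": [0,0,0],"hand": 0.4},
    {"dp": [0,0,8],"twist": [0,0,0],"hand": 0.4},
    {"dp": [0,0,9],"twist": [0,0,0],"hand": 0.4},
  ],
)

```text
clock: 24.52
tool_pos: [0.5763, 0.0191, 0.0984]
eef_rot: [-0.065, 0.998, -0.0, -0.0]
contact_force: [0.6, 0.7, -4.6]
opening: 0.902
finger_force: 40.0
```

>>> step_arm(
  motion=[
    {"dp": [0,0,1],"twist": [0,0,0],"hand": 0.4},
    {"dp": [0,0,2],"twist": [0,0,0],"hand": 0.4},
    {"dp": [0,0,3],"twist": [0,0,0],"hand": 0.4},
    {"dp": [0,0,3],"twist": [0,0,0],"hand": 0.4},
  ],
)

```text
clock: 25.02
tool_pos: [0.5763, 0.0192, 0.0956]
eef_rot: [-0.065, 0.998, -0.0, -0.0]
contact_force: [1.1, -0.5, -4.3]
opening: 0.902
finger_force: 40.0
```

>>> step_arm(
  motion=[
    {"dp": [0,0,0.5],"twist": [0,0,0],"hand": 0.4},
    {"dp": [0,0,1],"twist": [0,0,0],"hand": 0.4},
    {"dp": [0,0,1],"twist": [0,0,0],"hand": 0.4},
  ],
)

```text
clock: 25.4
tool_pos: [0.5764, 0.0192, 0.0949]
eef_rot: [-0.065, 0.998, -0.0, 0.0]
contact_force: [-0.1, -0.8, -1.1]
opening: 0.904
finger_force: 40.0
```

>>> step_arm(
  motion=[
    {"dp": [0,0,0.5],"twist": [0,0,0],"hand": 0.4},
    {"dp": [0,0,1],"twist": [0,0,0],"hand": 0.4},
    {"dp": [0,0,1],"twist": [0,0,0],"hand": 0.4},
  ],
)

```text
clock: 25.78
tool_pos: [0.5764, 0.0192, 0.0948]
eef_rot: [-0.065, 0.998, -0.0, 0.0]
contact_force: [-2.6, -3.5, 7.5]
opening: 0.9
finger_force: 40.0
```

Run:
```python
from h import *
s=r.get_state();print(s["tool_pos"],s["contact_force"],s["moment"])
for n in("wrist","top","side"):
    d,T=cam(n);P=cloud(d,T);hsv=cv2.cvtColor(d["pixels"],cv2.COLOR_RGB2HSV)
    k=(hsv[...,0]>90)&(hsv[...,0]<130)&(hsv[...,1]>40)&(abs(P[...,2]-.064)<.006)&(np.hypot(P[...,0]-.578,P[...,1]-.0193)<.12); q=P[k]
    C=np.array([[.9914,.1305],[-.1305,.9914]]);l=np.c_[(q[:,:2]-[.578,.0193])@C.T,q[:,2]]
    print(n,len(q),"z",np.median(q[:,2]),np.linalg.lstsq(np.c_[l[:,:2],np.ones(len(l))],l[:,2],rcond=None)[0].round(4))
```

```text
[0.57643425 0.01918353 0.09484854] [-2.62061787 -3.47259317  7.45309472] [0.05169452 0.5642336  0.09450361]
wrist 39322 z 0.06392153273138752 [ 0.0052 -0.0003  0.064 ]
top 551 z 0.0644324402583154 [-0.0035 -0.0044  0.0643]
side 642 z 0.0657225689764766 [-0.0031 -0.0084  0.0658]
```

>>> step_arm(
  motion=[
    {"dp": [0,0,-1.5],"twist": [0,0,0],"hand": 0.9},
    {"dp": [0,0,-1.5],"twist": [0,0,0],"hand": 1},
    {"dp": [0,0,-1.5],"twist": [0,0,0],"hand": 1},
  ],
)

```text
clock: 26.3
tool_pos: [0.5766, 0.0194, 0.0952]
eef_rot: [-0.065, 0.998, 0.0, 0.0]
contact_force: [-0.5, 0.4, -0.7]
opening: 0.998
finger_force: 0.0
```

>>> step_arm(
  motion=[
    {"dp": [0,0,-8],"twist": [0,0,0],"hand": 1},
    {"dp": [0,0,-25],"twist": [0,0,0],"hand": 1},
    {"dp": [0,0,-60],"twist": [0,0,0],"hand": 1},
    {"dp": [0,0,-110],"twist": [0,0,0],"hand": 1},
    {"dp": [0,0,-160],"twist": [0,0,0],"hand": 1},
  ],
)

```text
clock: 26.92
tool_pos: [0.5762, 0.0195, 0.2579]
eef_rot: [-0.065, 0.998, 0.0, 0.0]
contact_force: [0.5, -0.8, -0.6]
opening: 1.001
finger_force: 0.0
```

>>> step_arm(
  motion=[
    {"dp": [10,0,-50],"twist": [0,0,0],"hand": 1},
    {"dp": [30,0,-80],"twist": [0,0,0],"hand": 1},
    {"dp": [60,0,-80],"twist": [0,0,0],"hand": 1},
    {"dp": [60,0,-80],"twist": [0,0,0],"hand": 1},
  ],
)

```text
clock: 27.42
tool_pos: [0.5154, 0.0113, 0.3367]
eef_rot: [-0.066, 0.998, -0.001, 0.0]
contact_force: [0.4, -0.1, -0.0]
opening: 1.002
finger_force: 0.0
```

Run:
```python
from h import *
s=r.get_state();print(s["clock"],s["tool_pos"],s["eef_rot"])
C=np.array([[.9914,.1305],[-.1305,.9914]])
for n in("wrist","top","side"):
    d,T=cam(n);P=cloud(d,T);hsv=cv2.cvtColor(d["pixels"],cv2.COLOR_RGB2HSV)
    l=np.dstack([(P[...,:2]-[.578,.0193])@C.T,P[...,2]])
    red=((hsv[...,0]<8)|(hsv[...,0]>172))&(hsv[...,1]>120)
    k=red&(l[...,2]>.15)&(l[...,2]<.3)&(abs(l[...,1])<.06)&(abs(l[...,0]-.08)<.08)
    if k.sum(): print(n,"tab",k.sum(),np.percentile(l[k],[3,50,97],axis=0).round(4).tolist())
    k=(hsv[...,0]>90)&(hsv[...,0]<130)&(hsv[...,1]>40)&(abs(l[...,2]-.064)<.006)&(np.hypot(l[...,0],l[...,1])<.12); q=l[k].astype(np.float32)
    if len(q)>10: print(n,"lid",len(q),"z",np.median(q[:,2]),cv2.minAreaRect(q[:,:2]),np.linalg.lstsq(np.c_[q[:,:2],np.ones(len(q))],q[:,2],rcond=None)[0].round(4))
```

```text
27.425 [0.51535538 0.01132828 0.33669939] [-6.59536093e-02  9.97822076e-01 -9.93731900e-04  4.88937810e-04]
wrist tab 1411 [[0.0862, -0.0159, 0.2183], [0.0894, 0.0, 0.2366], [0.0921, 0.0156, 0.2523]]Traceback (most recent call last):
  File "<stdin>", line 11, in <module>
cv2.error: OpenCV(4.12.0) /io/opencv/modules/imgproc/src/convhull.cpp:143: error: (-215:Assertion failed) total >= 0 && (depth == CV_32F || depth == CV_32S) in function 'convexHull'
```

>>> step_arm(
  motion=[
    {"dp": [-40,0,0],"twist": [0,0,0],"hand": 0.6},
    {"dp": [-85,0,0],"twist": [0,0,0],"hand": 0.6},
    {"dp": [-130,0,0],"twist": [0,0,0],"hand": 0.6},
    {"dp": [-155,0,0],"twist": [0,0,0],"hand": 0.6},
    {"dp": [-158,0,0],"twist": [0,0,0],"hand": 0.6},
  ],
)

```text
clock: 28.1
tool_pos: [0.6748, 0.0327, 0.3343]
eef_rot: [-0.065, 0.998, 0.001, -0.0]
contact_force: [-0.5, -0.4, -0.2]
opening: 0.802
finger_force: 0.0
```

>>> step_arm(
  motion=[
    {"dp": [0,0,0],"twist": [0,0,0],"hand": 0.6},
    {"dp": [0,0,15],"twist": [0,0,0],"hand": 0.6},
    {"dp": [0,0,30],"twist": [0,0,0],"hand": 0.6},
  ],
)

```text
clock: 28.48
tool_pos: [0.6729, 0.0313, 0.3041]
eef_rot: [-0.065, 0.998, -0.0, -0.0]
contact_force: [0.1, 0.1, -0.1]
opening: 0.799
finger_force: 0.0
```

Run:
```python
from h import *
s=r.get_state();p=s["tool_pos"];print(s["clock"],p,s["eef_rot"],s["q"].round(2),s["contact_force"])
C=np.array([[.9914,.1305],[-.1305,.9914]])
print("tool in carrier",(C@(p[:2]-[.578,.0193])*1e3).round(1))
for n in("top","side"):
    d,T=cam(n);P=cloud(d,T);hsv=cv2.cvtColor(d["pixels"],cv2.COLOR_RGB2HSV)
    l=np.dstack([(P[...,:2]-[.578,.0193])@C.T,P[...,2]])
    red=((hsv[...,0]<8)|(hsv[...,0]>172))&(hsv[...,1]>120)
    k=red&(l[...,2]>.15)&(l[...,2]<.3)&(abs(l[...,1])<.06)&(abs(l[...,0]-.08)<.08)
    if k.sum(): print(n,"tab",k.sum(),np.percentile(l[k],[3,50,97],axis=0).round(4).tolist())
    k=(hsv[...,0]>90)&(hsv[...,0]<130)&(hsv[...,1]>40)&(abs(l[...,2]-.064)<.008)&(np.hypot(l[...,0],l[...,1])<.12); q=np.ascontiguousarray(l[k],dtype=np.float32)
    if len(q)>10: print(n,"lid",len(q),"z",np.median(q[:,2]),cv2.minAreaRect(q[:,:2].copy()))
```

```text
28.475 [0.67288642 0.03130564 0.30412269] [-6.51392698e-02  9.97876027e-01 -4.92050599e-04 -2.61225086e-04] [ 0.36  0.91 -1.1   1.32  0.8   1.38  0.98] [ 0.06826284  0.1001936  -0.13923583]
tool in carrier [95.6 -0.5]
top tab 89 [[0.0842, -0.0134, 0.2112], [0.0901, 0.0005, 0.241], [0.0995, 0.0158, 0.263]]
top lid 1088 z 0.06465858 ((-0.0027507469058036804, 0.0005126819014549255), (0.18300126492977142, 0.11201108247041702), 89.65518188476562)
side tab 51 [[0.0859, -0.004, 0.2137], [0.0955, 0.0174, 0.2424], [0.102, 0.0473, 0.2852]]
side lid 753 z 0.065805145 ((0.0002997852861881256, 0.002104431390762329), (0.19708986580371857, 0.1061071902513504), 89.8006591796875)
```

>>> step_arm(
  motion=[
    {"dp": [0,0,20],"twist": [0,0,0],"hand": 0.6},
    {"dp": [0,0,40],"twist": [0,0,0],"hand": 0.6},
    {"dp": [0,0,55],"twist": [0,0,0],"hand": 0.6},
    {"dp": [0,0,60],"twist": [0,0,0],"hand": 0.6},
    {"dp": [0,0,60],"twist": [0,0,0],"hand": 0.6},
  ],
)

```text
clock: 29.2
tool_pos: [0.6736, 0.032, 0.2449]
eef_rot: [-0.065, 0.998, 0.0, -0.0]
contact_force: [-0.2, -0.5, -0.0]
opening: 0.799
finger_force: 0.0
```

>>> step_arm(
  motion=[
    {"dp": [0,0,0],"twist": [0,0,0],"hand": 0},
    {"dp": [0,0,0],"twist": [0,0,0],"hand": -0.5},
    {"dp": [0,0,0],"twist": [0,0,0],"hand": -0.5},
    {"dp": [0,0,0],"twist": [0,0,0],"hand": -0.5},
    {"dp": [0,0,0],"twist": [0,0,0],"hand": -0.5},
  ],
  force=15,
)

```text
clock: 29.82
tool_pos: [0.6736, 0.0321, 0.2454]
eef_rot: [-0.065, 0.998, 0.0, 0.0]
contact_force: [0.1, 0.3, 0.9]
opening: 0.404
finger_force: 15.0
```

>>> step_arm(
  motion=[
    {"dp": [14,0,-1.7],"twist": [0,0,0],"hand": -0.5},
    {"dp": [35,0,-2.1],"twist": [0,0,0],"hand": -0.5},
    {"dp": [57.8,0,0.4],"twist": [0,0,0],"hand": -0.5},
    {"dp": [80,0,5.7],"twist": [0,0,0],"hand": -0.5},
    {"dp": [80,0,5.7],"twist": [0,0,0],"hand": -0.5},
  ],
)

```text
clock: 30.45
tool_pos: [0.5928, 0.0214, 0.2388]
eef_rot: [-0.066, 0.998, -0.0, -0.001]
contact_force: [-0.1, 1.5, -3.6]
opening: 0.412
finger_force: 15.0
```

>>> step_arm(
  motion=[
    {"dp": [21.4,0,8.2],"twist": [0,0,0],"hand": -0.5},
    {"dp": [42.9,0,20],"twist": [0,0,0],"hand": -0.5},
    {"dp": [62.7,0,34.7],"twist": [0,0,0],"hand": -0.5},
    {"dp": [80.2,0,52],"twist": [0,0,0],"hand": -0.5},
    {"dp": [95.1,0,71.6],"twist": [0,0,0],"hand": -0.5},
  ],
)

```text
clock: 31.08
tool_pos: [0.5027, 0.0096, 0.1683]
eef_rot: [-0.065, 0.998, 0.0, 0.003]
contact_force: [7.2, -0.4, -3.1]
opening: 0.405
finger_force: 15.0
```

>>> step_arm(
  motion=[
    {"dp": [0,0,0],"twist": [0,0,0],"hand": -0.5},
    {"dp": [0,0,0],"twist": [0,0,0],"hand": -0.5},
  ],
)

```text
clock: 31.32
tool_pos: [0.5021, 0.0094, 0.1679]
eef_rot: [-0.065, 0.998, 0.0, 0.001]
contact_force: [5.5, 0.8, -7.2]
opening: 0.406
finger_force: 15.0
```

Run:
```python
from h import *
s=r.get_state();p=s["tool_pos"];print(s["clock"],p,s["eef_rot"],s["contact_force"],s["opening"])
C=np.array([[.9914,.1305],[-.1305,.9914]]);a=C@(p[:2]-[.578,.0193]);v=np.array([a[0]-.068,p[2]-.003-.0685])
print("carrier",a*1e3,"q",np.arctan2(v[1],-v[0]),"r",np.hypot(*v))
```

```text
31.325 [0.50205887 0.00938865 0.1679225 ] [-6.46001288e-02  9.97910356e-01  1.80545883e-04  1.30823107e-03] [ 5.45420498  0.81936918 -7.19448659] 0.40572018752783084
carrier [-76.58146714   0.08420105] q 0.5881694818088163 r 0.17378463408753372
```

>>> step_arm(
  motion=[
    {"dp": [9.6,0,18.7],"twist": [0,0,0],"hand": -0.5},
    {"dp": [17.8,0,38],"twist": [0,0,0],"hand": -0.5},
    {"dp": [22.8,0,54.8],"twist": [0,0,0],"hand": -0.5},
    {"dp": [25,0,65],"twist": [0,0,0],"hand": -0.5},
    {"dp": [25,0,65],"twist": [0,0,0],"hand": -0.5},
  ],
)

```text
clock: 31.95
tool_pos: [0.4776, 0.0062, 0.1029]
eef_rot: [-0.065, 0.998, -0.0, 0.002]
contact_force: [5.5, 0.7, -2.7]
opening: 0.405
finger_force: 15.0
```

```bash
cat > q.py <<'E'
from h import *
s=r.get_state();p=s["tool_pos"];print(s["clock"],p,s["eef_rot"],s["contact_force"],s["opening"])
C=np.array([[.9914,.1305],[-.1305,.9914]]);a=C@(p[:2]-[.578,.0193]);v=np.array([a[0]-.068,p[2]-.003-.0685])
print("carrier",a*1e3,"q",np.arctan2(v[1],-v[0]),"r",np.hypot(*v))
for n in("wrist","top","side"):
    d,T=cam(n);P=cloud(d,T);hsv=cv2.cvtColor(d["pixels"],cv2.COLOR_RGB2HSV)
    l=np.dstack([(P[...,:2]-[.578,.0193])@C.T,P[...,2]])
    red=((hsv[...,0]<8)|(hsv[...,0]>172))&(hsv[...,1]>120)
    k=red&(l[...,2]>.03)&(l[...,2]<.3)&(abs(l[...,1])<.04)&(abs(l[...,0]+.1)<.06)
    if k.sum()>3: print(n,"tab",k.sum(),np.percentile(l[k],[3,50,97],axis=0).round(4).tolist(),"slope",np.polyfit(l[k][:,0],l[k][:,2],1).round(3))
E
python3 q.py
```

```text
31.95 [0.47762012 0.00622383 0.1029037 ] [-6.47111387e-02  9.97902422e-01 -9.30648935e-06  1.79556018e-03] [ 5.47144501  0.67115637 -2.70843473] 0.40516418341731675
carrier [-101.22305561    0.13585596] q 0.18348843244515844 r 0.17211227420376882
wrist tab 5513 [[-0.1227, -0.0175, 0.0928], [-0.1034, -0.0001, 0.0967], [-0.0782, 0.0174, 0.102]] slope [-0.287  0.068]
top tab 49 [[-0.1373, -0.0194, 0.0914], [-0.1178, 0.0009, 0.1019], [-0.1057, 0.0241, 0.2408]] slope [-2.735 -0.204]
side tab 63 [[-0.1185, -0.0143, 0.0904], [-0.0861, 0.0137, 0.0971], [-0.0699, 0.0343, 0.2247]] slope [-1.053  0.017]
```

>>> step_arm(
  motion=[
    {"dp": [0,0,0],"twist": [0,0,0],"hand": -0.1},
    {"dp": [0,0,0],"twist": [0,0,0],"hand": 0.1},
    {"dp": [0,0,-15],"twist": [0,0,0],"hand": 0.1},
    {"dp": [2,0,-40],"twist": [0,0,0],"hand": 0.1},
    {"dp": [3,0,-60],"twist": [0,0,0],"hand": 0},
  ],
)

```text
clock: 32.72
tool_pos: [0.4715, 0.0055, 0.1636]
eef_rot: [-0.065, 0.998, -0.0, -0.001]
contact_force: [-0.7, -1.0, 0.3]
opening: 0.502
finger_force: 0.0
```

>>> step_arm(
  motion=[
    {"dp": [0,0,0],"twist": [0,0,0],"hand": -1},
    {"dp": [0,0,0],"twist": [0,0,0],"hand": -1},
    {"dp": [0,0,0],"twist": [0,0,0],"hand": -1},
    {"dp": [0,0,0],"twist": [0,0,0],"hand": -1},
    {"dp": [0,0,0],"twist": [0,0,0],"hand": -1},
  ],
)

```text
clock: 33.35
tool_pos: [0.472, 0.0056, 0.1626]
eef_rot: [-0.065, 0.998, 0.0, -0.0]
contact_force: [-0.5, 0.4, 0.3]
opening: 0.003
finger_force: 0.0
```

```bash
python3 q.py
```

```text
33.35 [0.47202998 0.00556094 0.1625708 ] [-6.51228760e-02  9.97877213e-01  1.51984243e-05 -2.80674255e-04] [-0.45344741  0.41121172  0.31182921] 0.003205631468466864
carrier [-106.85162741    0.20818343] q 0.4801851193264214 r 0.19714710747830982
wrist tab 2184 [[-0.1284, -0.0169, 0.0949], [-0.1121, -0.0, 0.0983], [-0.0949, 0.0166, 0.218]] slope [-1.527 -0.061]
top tab 55 [[-0.1425, -0.0164, 0.0898], [-0.1156, 0.0008, 0.1025], [-0.1042, 0.0181, 0.2536]] slope [-3.669 -0.311]
side tab 98 [[-0.1181, -0.0189, 0.0918], [-0.096, 0.0088, 0.0982], [-0.0696, 0.0206, 0.2589]] slope [-0.699  0.044]
```

>>> step_arm(
  motion=[
    {"dp": [0,0,20],"twist": [0,0,0],"hand": -1},
    {"dp": [0,0,36],"twist": [0,0,0],"hand": -1},
    {"dp": [0,0,42],"twist": [0,0,0],"hand": -1},
    {"dp": [0,0,46],"twist": [0,0,0],"hand": -1},
    {"dp": [0,0,50],"twist": [0,0,0],"hand": -1},
  ],
)

```text
clock: 34.12
tool_pos: [0.4723, 0.0057, 0.1131]
eef_rot: [-0.065, 0.998, 0.0, 0.0]
contact_force: [-1.7, -1.2, 13.5]
opening: 0.004
finger_force: 6.9
```

>>> step_arm(
  motion=[
    {"dp": [0,0,3],"twist": [0,0,0],"hand": -1},
    {"dp": [0,0,6],"twist": [0,0,0],"hand": -1},
    {"dp": [0,0,8],"twist": [0,0,0],"hand": -1},
  ],
)

```text
clock: 34.5
tool_pos: [0.4716, 0.0056, 0.1053]
eef_rot: [-0.065, 0.998, -0.0, -0.0]
contact_force: [-2.9, 0.1, 3.0]
opening: 0.009
finger_force: 1.5
```

>>> step_arm(
  motion=[
    {"dp": [0,0,3],"twist": [0,0,0],"hand": -1},
    {"dp": [0,0,5],"twist": [0,0,0],"hand": -1},
    {"dp": [0,0,7],"twist": [0,0,0],"hand": -1},
  ],
)

```text
clock: 34.88
tool_pos: [0.4726, 0.0055, 0.0976]
eef_rot: [-0.065, 0.998, 0.0, 0.0]
contact_force: [-0.3, -0.0, -0.1]
opening: 0.006
finger_force: 0.0
```

>>> step_arm(
  motion=[
    {"dp": [0,0,1],"twist": [0,0,0],"hand": -1},
    {"dp": [0,0,2],"twist": [0,0,0],"hand": -1},
    {"dp": [0,0,2.5],"twist": [0,0,0],"hand": -1},
  ],
)

```text
clock: 35.25
tool_pos: [0.4722, 0.0055, 0.0953]
eef_rot: [-0.065, 0.998, -0.0, 0.0]
contact_force: [-0.6, -0.3, 0.1]
opening: 0.006
finger_force: 0.0
```

>>> step_arm(
  motion=[
    {"dp": [0,0,1],"twist": [0,0,0],"hand": -1},
    {"dp": [0,0,2],"twist": [0,0,0],"hand": -1},
    {"dp": [0,0,2],"twist": [0,0,0],"hand": -1},
  ],
)

```text
clock: 35.62
tool_pos: [0.4722, 0.0056, 0.0948]
eef_rot: [-0.065, 0.998, -0.001, 0.001]
contact_force: [-2.8, -2.1, 14.8]
opening: 0.004
finger_force: 7.7
```

```bash
python3 q.py
```

```text
35.625 [0.47220673 0.00558487 0.09476227] [-6.53564302e-02  9.97861541e-01 -6.12302721e-04  7.11851008e-04] [-2.82579273 -2.08009107 14.75604069] 0.004466610220306882
carrier [-106.67327318    0.20884501] q 0.1323968394624429 r 0.17621545203113503
wrist tab 1546 [[-0.1304, -0.017, 0.0677], [-0.1185, -0.0001, 0.0718], [-0.1003, 0.0169, 0.1603]] slope [-0.574  0.012]
top tab 26 [[-0.1428, -0.0172, 0.063], [-0.122, -0.0045, 0.0753], [-0.1151, 0.0219, 0.2381]] slope [-5.686 -0.604]
side tab 77 [[-0.1184, -0.0115, 0.0659], [-0.0927, 0.0112, 0.0736], [-0.0719, 0.0228, 0.2335]] slope [-0.25   0.065]
```

Firm stop with the tab top at about 73 mm, so the clamp is at q≈0. Retreat and verify.

>>> step_arm(
  motion=[
    {"dp": [0,0,-10],"twist": [0,0,0],"hand": -1},
    {"dp": [10,0,-50],"twist": [0,0,0],"hand": -1},
    {"dp": [20,0,-100],"twist": [0,0,0],"hand": -1},
    {"dp": [20,0,-150],"twist": [0,0,0],"hand": -1},
    {"dp": [0,0,-200],"twist": [0,0,0],"hand": -1},
  ],
)

```text
clock: 36.4
tool_pos: [0.4709, 0.0052, 0.2951]
eef_rot: [-0.066, 0.998, -0.001, -0.001]
contact_force: [1.2, -0.3, -0.9]
opening: 0.003
finger_force: 0.0
```

>>> step_arm(
  motion=[
    {"dp": [0,0,0],"twist": [0,0,0],"hand": -1},
    {"dp": [0,0,0],"twist": [0,0,0],"hand": -1},
    {"dp": [0,0,0],"twist": [0,0,0],"hand": -1},
    {"dp": [0,0,0],"twist": [0,0,0],"hand": -1},
  ],
)

```text
clock: 36.9
tool_pos: [0.4715, 0.0053, 0.2924]
eef_rot: [-0.065, 0.998, -0.0, -0.001]
contact_force: [0.3, 0.1, 0.4]
opening: 0.005
finger_force: 0.0
```

```bash
python3 q.py
python3 - <<'E'
from h import *
d,T=cam("wrist");save(d,"w7");P=cloud(d,T)
C=np.array([[.9914,.1305],[-.1305,.9914]]);l=np.dstack([(P[...,:2]-[.578,.0193])@C.T,P[...,2]])
k=(abs(l[...,0]+.071)<.006)&(abs(l[...,1])<.035)&(l[...,2]>.055)&(l[...,2]<.1);print("crossbar top z",k.sum(),np.median(l[k][:,2]) if k.any() else 0)
E
```

```text
36.9 [0.47145342 0.00533593 0.29240468] [-6.53466412e-02  9.97862055e-01 -8.64611224e-05 -1.06259624e-03] [0.25453524 0.09335108 0.44447861] 0.005272470809079679
carrier [-1.07452593e+02  6.03513989e-02] q 0.8995739585037051 r 0.28210368546870024
wrist tab 1307 [[-0.123, -0.017, 0.0698], [-0.0964, -0.0002, 0.0725], [-0.0719, 0.0161, 0.0742]] slope [-0.023  0.07 ]
top tab 131 [[-0.1239, -0.0176, 0.0639], [-0.0977, -0.0009, 0.0728], [-0.0716, 0.0154, 0.0809]] slope [-0.028  0.07 ]
side tab 84 [[-0.1194, -0.0126, 0.0678], [-0.0965, 0.0098, 0.0744], [-0.0725, 0.0203, 0.0781]] slope [-0.086  0.068]
crossbar top z 448 0.07150248474292159
```

View pics/w7.png

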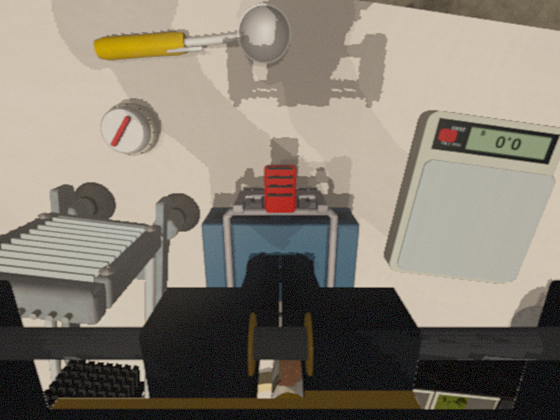

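The clamp lies flat over the lid. The tab (280,188) is horizontal with its top at 72.5 mm, the crossbar is under the prongs, and it stays put with the arm away.

```bash
python3 -c "
from plant import r
print(r.finish_job())"
```

```text
the job is handed in; nothing more can be done
None
```

The job is handed in: the ramekin is upright in its bay, the lid is home on the ledge, and the clamp is snapped under the prongs and holding, at about 37 s of the 72 s allowed.

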